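Set up the hood kiln for the next firing

TASK

Get the small hood kiln ready for its next firing. First check that it has cooled: hold the infrared thermometer level, about a hand's breadth straight in front of the peephole, and keep it steadily on the hole for two seconds, put it back in its stand, then lift the hood off by its handle and set it down in the middle of the ceramic board. Of the loose posts choose the one exactly as tall as the double post that stands on the hearth and stand it on the empty mark, lay the setter tray level and centred on both, lengthwise with the kiln, with every copper box standing in it, and last lower the hood back over it all, closed squarely on its base; leave the paste bowls and brush where they are.

Things in the scene. Friction and masses are not known exactly. Their poses are not given: they have to be found in the camera images.
- kiln: base of a small hood kiln, fixed to the bench: grey case 212 x 144 x 60 mm (x, y, z) with a white hearth on top. Origin at the centre of its underside; x runs along its length, z up; the flat hearth lies at z = 60 mm. The empty post mark (faint brown ring, 30 mm across) is at x = -48 mm, y = 0 (hidden under the hood at first); the double post stands at x = +48 mm, y = 0.
- hood_grip (a point): centre of the hood's wooden handle, a bar 100 mm long (along the hood's x), 20 wide, 18 high, on two studs 76 mm apart, with 22 mm free below it. The hood's underside lies 128 mm below this point; with the hood closed on the hearth it is 188 mm above the kiln's origin.
- hood_peep (a point): the peephole: mouth of a white ceramic collar (32 mm across, 10 mm long, dark hole of 14 mm) in the middle of the hood's -x end, 50 mm above the hood's underside and 106 mm from its middle. x points into the hood.
- board_top (a point): centre of the top of a fixed grey ceramic board, 220 x 145 mm (x, y) and 12 mm thick, lying on the bench: the place to put the hood down.
- gun_mid (a point): centre of the barrel of the infrared thermometer, a yellow and black pistol shape, 170 g. The barrel is a box 100 long (x), 40 wide (y), 36 mm high (z); the grip, 22 mm wide and about 28 mm thick, hangs below it to 82 mm under this point, slightly slanted. The lens, 31 mm across, is 65 mm ahead of this point; it looks along its +x from the barrel's middle and measures all the time.
- stand_rest (a point): where the centre of the thermometer's barrel lies when it is parked. Its stand is fixed: a foot 90 x 72 x 8 mm and two upright plates (52 mm long in x, 6 thick, 32 mm apart in y, tops 18 mm below this point, 87 mm above the bench). The barrel lies on the plates' tops, the grip hangs between them, the lens towards the stand's +x.
- tray_mid (a point): centre of the setter tray, a reddish ceramic tray 142 x 62 x 11 mm (x, y, z), 140 g, half-way up. Floor 5 mm thick, all round it a rim 5 mm thick and 6 mm above the floor; inside 132 x 52 mm. At the start it lies on a firebrick 115 x 40 x 30 mm that is narrower and shorter than the tray.
- pair32_top (a point): middle of the top of the 32 mm double post, if that is the one on the hearth: two white ceramic columns 26 mm thick, 36 mm apart (along its y), on one foot 28 x 66 x 8 mm, 32 mm high in all, loose. It stands under the hood, its axes as the kiln's. Exactly one double post (32, 40 or 48 mm) is there; it stays put. The empty mark lies 96 mm from here towards -x.
- pair40_top (a point): middle of the top of the 40 mm double post, if that is the one on the hearth: two white ceramic columns 26 mm thick, 36 mm apart (along its y), on one foot 28 x 66 x 8 mm, 40 mm high in all, loose. It stands under the hood, its axes as the kiln's. Exactly one double post (32, 40 or 48 mm) is there; it stays put. The empty mark lies 96 mm from here towards -x.
- pair48_top (a point): middle of the top of the 48 mm double post, if that is the one on the hearth: two white ceramic columns 26 mm thick, 36 mm apart (along its y), on one foot 28 x 66 x 8 mm, 48 mm high in all, loose. It stands under the hood, its axes as the kiln's. Exactly one double post (32, 40 or 48 mm) is there; it stays put. The empty mark lies 96 mm from here towards -x.
- post24_mid (a point): middle (half-way up) of a loose kiln post standing on the bench: white ceramic cylinder 26 mm thick, 24 mm high, 26 g.
- post32_mid (a point): middle (half-way up) of a loose kiln post standing on the bench: white ceramic cylinder 26 mm thick, 32 mm high, 35 g.
- post40_mid (a point): middle (half-way up) of a loose kiln post standing on the bench: white ceramic cylinder 26 mm thick, 40 mm high, 44 g.
- post48_mid (a point): middle (half-way up) of a loose kiln post standing on the bench: white ceramic cylinder 26 mm thick, 48 mm high, 53 g.
- post56_mid (a point): middle (half-way up) of a loose kiln post standing on the bench: white ceramic cylinder 26 mm thick, 56 mm high, 62 g.
- cup0_mid (a point): middle (half-way up) of a small round copper box body, 28 mm across, 18 mm high, 30 g, open side up; two to four of them are there.
- cup1_mid (a point): middle (half-way up) of a small round copper box body, 28 mm across, 18 mm high, 30 g, open side up; two to four of them are there.
- cup2_mid (a point): middle (half-way up) of a small round copper box body, 28 mm across, 18 mm high, 30 g, open side up; two to four of them are there.
- cup3_mid (a point): middle (half-way up) of a small round copper box body, 28 mm across, 18 mm high, 30 g, open side up; two to four of them are there.
- bowl_a: bystander: small white ceramic bowl of paste, 64 mm across, 26 high. Origin at the underside.
- bowl_b: bystander: small white ceramic bowl, 60 mm across, 25 high. Origin at the underside.
- brush: bystander: paint brush lying on the bench, 190 mm long. Origin at the underside.
- gun: the thermometer as a body, for its speed; origin at the middle of the barrel's underside, 18 mm below the barrel's centre. Axes as gun_mid.
- hood: the hood: box open below, metal shell with white fibre lining, outside 192 x 120 x 97 mm (x, y, z), inside 166 x 94 x 84 mm, 500 g. Origin at the centre of its underside. At the start it stands closed on the hearth, its x along the kiln's x; it may go back either way round.

How it is judged:
On the way, in this order (a step that is already met when the one before it is completed fails the run):
1. with the hood still closed, the thermometer is held in the gripper, its lens 4 to 15 cm from the peephole, pointing at the hole to within 15 mm and 0.25 rad, steady for 1 s (z of hood_grip in the frame of kiln between 0.184 and 0.191 m and x of hood_grip in the frame of kiln between -0.01 and 0.01 m and y of hood_grip in the frame of kiln between -0.01 and 0.01 m and angle between hood_grip's own z axis and vertical below 0.04 rad and angle between the x axis of hood_grip and the x axis of kiln, either way round below 0.1 rad and x of hood_peep in the frame of gun_mid between 0.105 and 0.215 m and y of hood_peep in the frame of gun_mid between -0.015 and 0.015 m and z of hood_peep in the frame of gun_mid between -0.015 and 0.015 m and angle between the x axis of gun_mid and the x axis of hood_peep, either way round below 0.25 rad and linear speed of gun below 0.03 m/s and contact force between the fingers and gun above 0.5 N), for 1 s.
2. the thermometer is back in its stand and the hood stands upright on the ceramic board, let go, within 6 cm of the board's middle (horizontal distance between hood_grip and board_top below 0.06 m and angle between hood_grip's own z axis and vertical below 0.05 rad and contact force between the fingers and hood below 0.1 N and linear speed of hood below 0.02 m/s and z of hood_grip in the frame of board_top between 0.122 and 0.134 m and distance between gun_mid and stand_rest below 0.022 m and angle between gun_mid's own z axis and vertical below 0.1 rad), for 0.3 s.
3. the matching post stands on the mark (within 12 mm), the tray lies level on both posts, centred to 12 mm and lengthwise, and all copper boxes stand in it (x of post32_mid in the frame of pair32_top between -0.108 and -0.084 m and y of post32_mid in the frame of pair32_top between -0.012 and 0.012 m and z of post32_mid in the frame of pair32_top between -0.02 and -0.012 m and z of tray_mid in the frame of pair32_top between 0.002 and 0.0095 m and x of post40_mid in the frame of pair40_top between -0.108 and -0.084 m and y of post40_mid in the frame of pair40_top between -0.012 and 0.012 m and z of post40_mid in the frame of pair40_top between -0.024 and -0.016 m and z of tray_mid in the frame of pair40_top between 0.002 and 0.0095 m and x of post48_mid in the frame of pair48_top between -0.108 and -0.084 m and y of post48_mid in the frame of pair48_top between -0.012 and 0.012 m and z of post48_mid in the frame of pair48_top between -0.028 and -0.02 m and z of tray_mid in the frame of pair48_top between 0.002 and 0.0095 m and angle between tray_mid's own z axis and vertical below 0.035 rad and angle between the x axis of tray_mid and the x axis of kiln, either way round below 0.15 rad and x of tray_mid in the frame of kiln between -0.012 and 0.012 m and y of tray_mid in the frame of kiln between -0.012 and 0.012 m and x of cup0_mid in the frame of tray_mid between -0.058 and 0.058 m and y of cup0_mid in the frame of tray_mid between -0.018 and 0.018 m and z of cup0_mid in the frame of tray_mid between 0.0055 and 0.0115 m and angle between each of cup0_mid, cup1_mid, cup2_mid, cup3_mid's own z axis and vertical below 0.1 rad and x of cup1_mid in the frame of tray_mid between -0.058 and 0.058 m and y of cup1_mid in the frame of tray_mid between -0.018 and 0.018 m and z of cup1_mid in the frame of tray_mid between 0.0055 and 0.0115 m and x of cup2_mid in the frame of tray_mid between -0.058 and 0.058 m and y of cup2_mid in the frame of tray_mid between -0.018 and 0.018 m and z of cup2_mid in the frame of tray_mid between 0.0055 and 0.0115 m and x of cup3_mid in the frame of tray_mid between -0.058 and 0.058 m and y of cup3_mid in the frame of tray_mid between -0.018 and 0.018 m and z of cup3_mid in the frame of tray_mid between 0.0055 and 0.0115 m), for 0.3 s.
At the end, for the whole second after the job is handed in: Hood closed on the hearth (10 mm, 0.1 rad) over the load: matching post on the mark (12 mm), tray level (0.035 rad) on both posts, centred (12 mm), lengthwise (0.15 rad), every box upright on its floor; thermometer parked (22 mm, 0.1 rad); all let go and at rest (all of step 3 and z of hood_grip in the frame of kiln between 0.184 and 0.191 m and x of hood_grip in the frame of kiln between -0.01 and 0.01 m and y of hood_grip in the frame of kiln between -0.01 and 0.01 m and angle between hood_grip's own z axis and vertical below 0.04 rad and angle between the x axis of hood_grip and the x axis of kiln, either way round below 0.1 rad and distance between gun_mid and stand_rest below 0.022 m and angle between gun_mid's own z axis and vertical below 0.1 rad and contact force between the fingers and hood below 0.1 N and linear speed of each of hood, gun below 0.02 m/s); the robot touches nothing.
It fails at once if a paste bowl or the brush is shifted by more than 5 cm (distance of any of bowl_a, bowl_b, brush from where it was at the start of the episode above 0.05 m).
Of pair32, pair40, pair48 only 1 to 1 are there at a start; the rules pass over those that are not, and their reading is None.
Of cup0, cup1, cup2, cup3 only 2 to 4 are there at a start; the rules pass over those that are not, and their reading is None.
At some moment in a run one of cup0, cup1, cup2, cup3 may be knocked a few centimetres aside while the robot is not near it.
It also fails if it takes over 210 s, if anything falls off the work surface, if the arm or the gripper's body presses on something with over 40 N, if the wrist force passes 120 N, or if a joint passes its speed limit or range.

ROBOT

A 6-joint arm with a two-finger parallel gripper is mounted at the origin on the work surface. World frame = base frame: x ahead of the robot, y to its left, z up, the work surface at z = 0. Lengths are in m, angles in rad, forces in N, time in s.
With the tool pointing down it reaches from about 0.225 to 0.875 m from the base axis. Payload 3.4 kg.
Tool frame: the origin (TCP) lies between the finger pads; the fingertips stand 8 mm ahead of it and the grasp point (between the pads) lies 11 mm behind it; z points along the fingers, y is the line along which they close (so a half turn about z gives the same grasp; the last joint's range is limited). The gripper opens to 85 mm and grips with 20 to 120 N. Pads are 22 mm wide; open, the fingers measure 114 mm over their backs; the gripper's body (76 mm by 85 mm) begins 54 mm behind the grasp point. The pads swing forward as they close: fully open they stand 13 mm farther back than shut.
Start: joints at [-1.233, 0.276, 1.505, -0, 1.361, -0.121], TCP at [0.255, -0.516, 0.215] pointing down, gripper open.
Joint ranges: [-2.89, 2.89], [-0.75, 2.08], [0.22, 2.7], [-1.18, 4.32], [0.11, 2.71], [-2.7, 2.7]. Speed limits (rad/s): [2.57, 2.57, 3.14, 3.14, 3.14, 3.14].

INTERFACE

Orientations are given as a unit quaternion [w, x, y, z].
In Python, from rig import manip, optics, finder gives the robot as it stands.
- The arm moves only by the tool servo_tool, never from a script. Its argument "increments" is a list of rows, each a list of 7 numbers: the shift along the tool's x, y, z in cm, then the turn, a rotation vector about the tool's x, y, z in degrees, then the closure, from -1 (fully open) to 1 (shut). In form: [[x, y, z, rx, ry, rz, gripper], ...]. A call has exactly 5 rows; each row shifts and turns the commanded pose from where the row before left it, along the tool's axes as they then stand; what a row does not reach is not made up. A row lasts 1/10 s, in which the tool goes at most 50 mm and 8.59 degrees, less where a joint would pass 70% of its speed; a pose out of reach is approached as far as the arm can. A call is refused whole if a number of a shift passes 5 or a number of a turn 8.59, either way. A call with a gripper value outside its range is refused whole. The fingers move at their own pace and stop on an object; "squeeze" is the grip in N (left out, the last holds). Time passes only in rows, so rows that do not move let the fingers close, or fill a call up. It gives the time, the measured TCP pose, the force, the opening and the grip force at its end, in the units of the state.
- manip.get_state(): the state, without advancing time (a new reading comes with each control period).
- optics.get_image(name): name is "scene" or "top"; returns the picture (420x560x3 uint8, red, green, blue); there is no depth.
- optics.get_calibration(name): a dict with "fov_y" (degrees; the focal length in pixels is half the picture's height over the tangent of half this angle, whatever the lens; pixels are square), "cx", "cy" (the principal point, pixels), "world_to_cam" (4x4, takes a point from world to camera coordinates). Camera axes: x right, y down, z forward; pixel columns grow to the right and rows downward; lengths in m; the calibration is good to about 2 mm. A picture is of the moment at which its call begins. get_calibration takes no time and is no camera call.
- manip.sign_off(): hands the job in; it is judged then, once.
Trained networks look in the newest picture that a camera, given by its name, has taken for a name from the list of things; names that differ only in an ending like _2 or _b are one class to them, and where a whole thing is asked for, a point or a joint stands for the part that bears it (a point fixed in the world has none). Each returns a list of dicts, best first, with "p" (0 to 1); they miss things now and then, are a little off and sometimes report something else, mostly with a low value. They report only what shows in the picture. A call takes as long as a camera call.
- finder.silhouettes(label, camera): "region" (420x560 bool, what is visible of it) and "box" ([centre column, centre row, width, height] in pixels, round what is visible of it).
- finder.tip_of(label, camera): "at" ([column, row] in pixels: a listed point, or the origin of a listed thing).
The state is a dict: "clock": time; "qpos": joint angles; "qd": joint speeds; "effort": joint torques, N m; "position": TCP position; "ee_rot": TCP orientation; "contact_force": force on the tool from outside, world axes, zero at the start; "moment": the same for the moment, N m; "width": finger opening in m; "gripper_force": force on a finger pad.
Only numpy, scipy, OpenCV 4.12 (cv2) and the standard library are available. Lean on these libraries where they do the work, as an engineer would, in place of code of your own. Each camera call takes 0.05 s, during which the arm holds its last target. There are 200 camera calls.

## Working session

There is one attempt and no reset: what is moved stays moved. The work goes in short steps, Python scripts to look and compute and a tool call to move; the robot and the scene stay as the last step left them, time stands still between calls to the robot, and variables do not carry over. Pictures are saved under pics/ and viewed, at most 14 in all, crops included, and the job is handed in when it is done.

Besides the shell and the picture viewer there is one more tool, called after "Request:" as name(argument=value, ...) on one line, values as JSON. servo_tool: Moves the arm, as the interface text tells. Its arguments: {"type":"object","properties":{"increments":{"type":"array","items":{"type":"array","items":{"type":"number"}}},"squeeze":{"type":"number"}},"required":["increments"]}

```bash
mkdir -p pics; cat > h.py <<'E'
import numpy as np, cv2
from rig import manip, optics, finder
from scipy.spatial.transform import Rotation as R
def snap(n,fn=None):
    im=optics.get_image(n)
    if fn: cv2.imwrite('pics/'+fn,im[:,:,::-1])
    return im
def cal(n):
    c=optics.get_calibration(n); f=210/np.tan(np.radians(c['fov_y'])/2); return f,c['cx'],c['cy'],np.array(c['world_to_cam'])
def proj(n,p):
    f,cx,cy,M=cal(n); q=M[:3,:3]@np.array(p)+M[:3,3]; return np.array([cx+f*q[0]/q[2],cy+f*q[1]/q[2]])
def ray(n,uv):
    f,cx,cy,M=cal(n); d=M[:3,:3].T@np.array([(uv[0]-cx)/f,(uv[1]-cy)/f,1]); o=-M[:3,:3].T@M[:3,3]; return o,d
def atz(n,uv,z):
    o,d=ray(n,uv); return o+d*(z-o[2])/d[2]
def tri(uvs):
    A=np.zeros((3,3));b=np.zeros(3)
    for n,uv in uvs.items():
        o,d=ray(n,uv); d=d/np.linalg.norm(d);P=np.eye(3)-np.outer(d,d);A+=P;b+=P@o
    p=np.linalg.solve(A,b); return p,[np.round(proj(n,p)-uv,1).tolist() for n,uv in uvs.items()]
def st():
    s=manip.get_state(); print(s['clock'],'pos',np.round(s['position'],4),'R',np.round(R.from_quat(np.roll(s['ee_rot'],-1)).as_matrix(),3).tolist(),'w',round(s['width'],4),'gf',s['gripper_force'],'F',np.round(s['contact_force'],1),'q',np.round(s['qpos'],2)); return s
E
cat > a.py <<'E'
from h import *
st()
for n in('scene','top'):
    snap(n,n+'0.png'); f,cx,cy,M=cal(n); print(n,f,cx,cy,'cam at',-M[:3,:3].T@M[:3,3], M[:3,:3].round(2).tolist())
for l in ['kiln','hood_grip','hood_peep','board_top','gun_mid','stand_rest','tray_mid','post24_mid','post32_mid','post40_mid','post48_mid','post56_mid','cup0_mid','bowl_a','brush']:
    print(l,{n:[(np.round(d['at'],1).tolist(),round(d['p'],2)) for d in finder.tip_of(l,n)[:6]] for n in('scene','top')})
E
python3 a.py
```

```text
0.0 pos [ 0.2545 -0.515   0.2145] R [[0.897, 0.443, -0.001], [0.443, -0.897, 0.002], [0.0, -0.002, -1.0]] w 0.0853 gf 0.0 F [ 0.5 -0.1  0.6] q [-1.23  0.28  1.51  0.    1.36 -0.12]
scene 405.96343747605636 280.45174616049303 211.56442692775386 cam at [ 0.88560001 -0.61067481  0.76498225] [[0.9, 0.44, -0.02], [0.28, -0.6, -0.75], [-0.33, 0.67, -0.67]]
top 535.2920325484539 274.2266768470113 213.26209830422022 cam at [ 0.31801848 -0.00181164  1.43709144] [[0.02, -1.0, -0.01], [-0.98, -0.02, -0.18], [0.18, 0.01, -0.98]]
kiln {'scene': [([308.7, 264.5], 0.74)], 'top': []}
hood_grip {'scene': [([309.9, 209.4], 0.84)], 'top': [([275.1, 173.3], 0.59), ([354.6, 180.3], 0.3)]}
hood_peep {'scene': [([286.1, 264.1], 0.9), ([147.2, 352.6], 0.74)], 'top': [([318.0, 188.9], 0.66), ([356.6, 180.0], 0.56)]}
board_top {'scene': [([296.4, 159.6], 0.75)], 'top': [([127.6, 257.2], 0.86), ([238.7, 264.9], 0.5), ([429.8, 243.9], 0.32)]}
gun_mid {'scene': [([144.0, 346.6], 0.62), ([222.1, 328.7], 0.59)], 'top': [([431.0, 243.3], 0.7)]}
stand_rest {'scene': [([146.1, 348.3], 0.8), ([310.3, 208.8], 0.47), ([
[... 256 characters left out ...]
56), ([302.6, 270.1], 0.55)]}
post32_mid {'scene': [([175.8, 297.7], 0.66), ([251.4, 218.7], 0.42)], 'top': [([365.2, 272.5], 0.61)]}
post40_mid {'scene': [([204.5, 270.9], 0.61), ([223.0, 262.6], 0.57)], 'top': [([429.6, 245.6], 0.67), ([332.0, 268.1], 0.59), ([128.4, 258.8], 0.22)]}
post48_mid {'scene': [([201.6, 292.6], 0.48), ([311.9, 207.4], 0.36)], 'top': [([350.5, 248.0], 0.5)]}
post56_mid {'scene': [([223.1, 263.4], 0.49)], 'top': [([317.1, 255.5], 0.47)]}
cup0_mid {'scene': [], 'top': []}
bowl_a {'scene': [([222.6, 329.8], 0.73)], 'top': [([364.1, 228.3], 0.77), ([199.2, 222.5], 0.75), ([331.9, 267.5], 0.46)]}
brush {'scene': [([280.1, 340.6], 0.85)], 'top': [([357.1, 177.6], 0.5)]}
```

View pics/scene0.png

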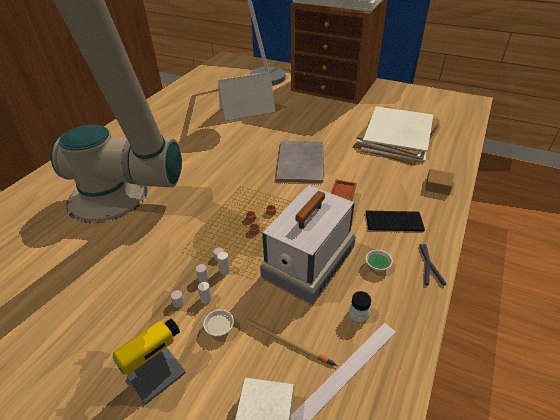

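View pics/top0.png

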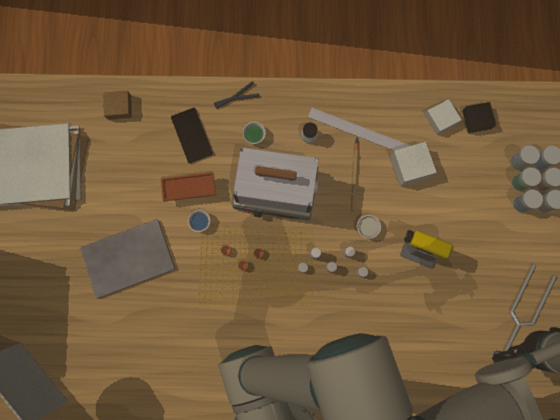

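```bash
cat > b.py <<'E'
from h import *
T=snap('top');S=snap('scene')
def show(t,p): print(t,np.round(p,4).tolist())
show('grip',tri({'scene':[309.9,209.4],'top':[275.1,173.3]})[0]);show('peep',tri({'scene':[286.1,264.1],'top':[318,188.9]})[0])
print(tri({'scene':[309.9,209.4],'top':[275.1,173.3]}),tri({'scene':[286.1,264.1],'top':[318,188.9]}))
print('rest',tri({'scene':[146.1,348.3],'top':[430.5,246.7]}),'gun',tri({'scene':[144,346.6],'top':[431,243.3]}))
for l,z,lo in (('hood_grip',.197,None),('gun_mid',.123,None),('tray_mid',.041,None),('board_top',.012,None),('hood',.157,None),('kiln',.06,None)):
  for d in finder.silhouettes(l,'top')[:2]:
    m=d['region'].astype(np.uint8); c=max(cv2.findContours(m,0,1)[0],key=cv2.contourArea)
    p=np.array([atz('top',q[0],z)[:2] for q in c]); r=cv2.minAreaRect((p*1000).astype(np.float32)); 
    print(l,round(d['p'],2),np.round(d['box']),'rect',np.round(r[0],1),np.round(r[1],1),r[2])
# colour masks in top
hsv=cv2.cvtColor(T,cv2.COLOR_RGB2HSV)
def rect(mask,z,name):
    mask=cv2.morphologyEx(mask.astype(np.uint8),cv2.MORPH_OPEN,np.ones((2,2)));c=max(cv2.findContours(mask,0,1)[0],key=cv2.contourArea)
    p=np.array([atz('top',q[0],z)[:2] for q in c]); r=cv2.minAreaRect((p*1000).astype(np.float32)); print(name,np.round(r[0],1),np.round(r[1],1),round(r[2],1), r and cv2.boundingRect(c))
w=np.zeros((420,560),bool)
def win(a,b,c,d): m=w.copy(); m[b:d,a:c]=1; return m
H,Sa,V=[hsv[...,i].astype(int) for i in range(3)]
rect(win(250,160,305,186)&(Sa>90),.197,'handle')
rect(win(400,225,465,265)&(Sa>180)&(abs(H-28)<6),.123,'gunyellow')
rect(win(160,165,220,205)&((H<10)|(H>170))&(Sa>100),.041,'tray')
rect(win(238,145,320,208)&(Sa<60)&(V>140),.157,'hoodtop')
for (x,y) in [(227,251),(260,254),(245,266)]: show('cup',atz('top',[x,y],.014)[:2])
for n,im in(('top',T),('scene',S)):
  for d in finder.silhouettes('post40_mid',n)+finder.silhouettes('post32_mid',n)+finder.silhouettes('post24_mid',n): print(n,np.round(d['box'],1),round(d['p'],2))
def crop(im,x,y,w_,h_,k,fn): cv2.imwrite('pics/'+fn,cv2.resize(im[y:y+h_,x:x+w_,::-1],None,fx=k,fy=k,interpolation=cv2.INTER_CUBIC))
a=cv2.resize(T[210:290,200:460],(780,240),interpolation=2); b=cv2.resize(S[180:320,160:360],(514,360),interpolation=2)
o=np.zeros((600,800,3),np.uint8);o[:240,:780]=a;o[240:,:514]=b;cv2.imwrite('pics/c1.png',o[:,:,::-1])
E
python3 b.py
```

```text
grip [0.6459, 0.0096, 0.1787]
peep [0.632, -0.0969, 0.1008]
(array([0.64592052, 0.00961904, 0.17872301]), [[-0.1, 0.0], [-0.1, -0.1]]) (array([ 0.63195265, -0.09686269,  0.1007674 ]), [[-2.8, 0.7], [-1.3, -2.0]])
rest (array([ 0.48715101, -0.38006952,  0.0961625 ]), [[-2.9, 0.8], [-1.6, -1.3]]) gun (array([ 0.49174573, -0.3808895 ,  0.10875269]), [[-0.7, 0.2], [-0.4, -0.3]])
hood_grip 0.62 [274. 182.  84.  66.] rect [625.1   6.3] [197.4 139.1] 83.1314926147461
gun_mid 0.91 [429. 244.  50.  28.] rect [ 488.2 -371.2] [118.   44.6] 68.7592544555664
tray_mid 0.64 [189. 187.  57.  27.] rect [640.4 242.1] [ 67.8 146.2] 6.372885227203369
board_top 0.67 [128. 259.  93.  78.] rect [448.  400.9] [147.2 223.4] 22.142953872680664
hood 0.71 [430. 245.  49.  26.] rect [ 484. -362.] [117.2  45.4] 68.16012573242188
hood 0.69 [276. 181.  91.  66.] rect [634.9   6.2] [203.6 144.4] 83.04241180419922
kiln 0.95 [276. 194.  85.  53.] rect [572.2  20.2] [212.2  40.2] 81.39186096191406
kiln 0.28 [304. 266.   7.   6.] rect [428.7 -64.5] [23.1 23.2] 1.0679523944854736
handle [639.9   6.7] [97.3 20.1] 82.6 (256, 168, 41, 13)
gunyellow [ 484.4 -379.7] [98.5 40.7] 68.8 (411, 232, 42, 27)
tray [639.8 176. ] [13.   6.9] 72.3 (211, 186, 5, 4)
hoodtop [641.9   6. ] [192.3 120.6] 82.9 (239, 149, 80, 57)
cup [0.4726, 0.1353]
cup [0.4662, 0.047]
cup [0.4335, 0.0861]
top [332.1 268.1  11.6  14.1] 0.55
top [277.1 181.1  85.3  64.7] 0.47
scene [204.2 272.6  14.1  20.6] 0.73
scene [177.1 297.   12.2  19.3] 0.53
scene [252.6 217.9  10.2  14. ] 0.7
scene [301.1 164.   49.9  42.8] 0.35
```

View pics/c1.png

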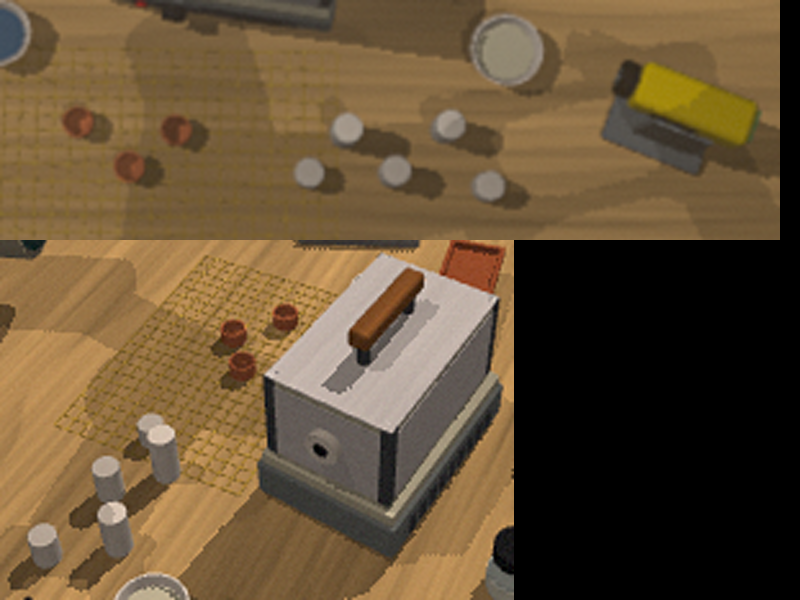

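Request:
servo_tool(increments=[[0,0,0,0,0,-8.5,-1],[0,0,0,0,0,-8.5,-1],[0,0,0,0,0,-8.5,-1],[0,0,0,0,0,-8.5,-1],[0,0,0,0,0,-8.5,-1]])

```text
clock: 2.8
position: [0.2547, -0.5156, 0.2154]
ee_rot: [0.0, 0.823, 0.567, -0.0]
contact_force: [0.2, 0.4, 0.2]
width: 0.0854
gripper_force: 0.0
```

Request:
servo_tool(increments=[[3.5,2.75,0,0,0,0,-1],[3.5,2.75,0,0,0,0,-1],[3.5,2.75,0,0,0,0,-1],[3.5,2.75,0,0,0,0,-1],[3.5,2.75,0,0,0,0,-1]])

```text
clock: 3.3
position: [0.4475, -0.4012, 0.2156]
ee_rot: [0.0, 0.825, 0.565, -0.0]
contact_force: [0.3, 0.5, -0.2]
width: 0.0853
gripper_force: 0.0
```

Request:
servo_tool(increments=[[3.4,2.8,0,0,0,0,-1],[0,0,2,0,0,0,-1],[0,0,2,0,0,0,-1],[0,0,0,0,0,0,-1],[0,0,0,0,0,0,-1]])

```text
clock: 3.8
position: [0.4845, -0.3806, 0.1755]
ee_rot: [-0.0, 0.825, 0.565, -0.0]
contact_force: [0.7, 0.2, 0.5]
width: 0.0857
gripper_force: 0.0
```

```bash
cat >> h.py <<'E'
def go(p,yaw):
    s=st(); M=R.from_quat(np.roll(s['ee_rot'],-1)).as_matrix(); psi=np.degrees(np.arctan2(M[1,0],M[0,0]))
    rz=(psi-yaw+180)%360-180; a=np.radians(yaw); d=np.array(p)-s['position']
    print('yaw',round(psi,2),'tilt z',M[:,2].round(4),'-> rz',round(rz,2),'then x %.2f y %.2f z %.2f cm'%(100*(d[0]*np.cos(a)+d[1]*np.sin(a)),100*(d[0]*np.sin(a)-d[1]*np.cos(a)),-100*d[2]))
E
python3 - <<'E'
from h import *
go([.4844,-.3797,.102],68.8)
snap('scene','s1.png')
for n,a,b in (('A',(219,250.8),(303,267)),('B',(222.6,255.9),(315.7,252.7)),('C',(201.6,267.5),(332,266.7)),('D',(204.4,285.8),(350,251)),('E',(177.1,293.2),(363,271.7))):
    p,r=tri({'scene':a,'top':b}); print(n,p.round(4),r)
E
```

```text
3.8 pos [ 0.4845 -0.3806  0.1755] R [[0.362, 0.932, -0.0], [0.932, -0.362, 0.0], [0.0, -0.0, -1.0]] w 0.0857 gf 0.0 F [0.7 0.2 0.5] q [-0.78  0.36  1.48 -0.    1.3  -0.41]
yaw 68.78 tilt z [-4.e-04  3.e-04 -1.e+00] -> rz -0.02 then x 0.08 y -0.04 z 7.35 cm
A [ 0.4354 -0.0654  0.0228] [[-1.3, 0.3], [-0.8, -0.9]]
B [ 0.4702 -0.097   0.0523] [[-1.1, 0.2], [-0.6, -0.8]]
C [ 0.4365 -0.1399  0.039 ] [[-1.5, 0.3], [-0.9, -1.0]]
D [ 0.4772 -0.1862  0.0469] [[-1.4, 0.3], [-0.8, -0.9]]
E [ 0.4253 -0.2213  0.0328] [[-1.6, 0.4], [-1.0, -1.0]]
```

View pics/s1.png

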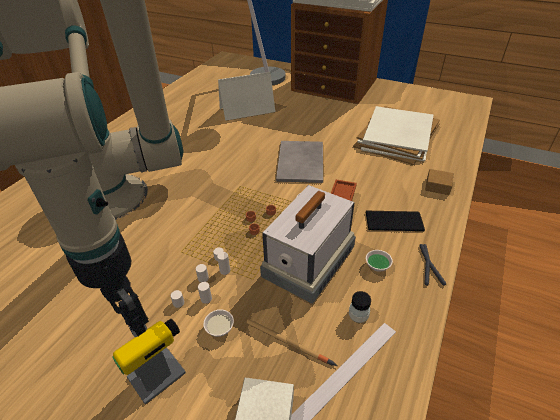

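Request:
servo_tool(increments=[[0,0,2.5,0,0,0,-1],[0,0,2,0,0,0,-1],[0,0,1.5,0,0,0,-1],[0,0,1.3,0,0,0,-1],[0,0,0,0,0,0,-1]], squeeze=50)

```text
clock: 4.35
position: [0.4838, -0.3805, 0.1015]
ee_rot: [-0.001, 0.825, 0.565, -0.0]
contact_force: [-0.2, -0.4, -0.0]
width: 0.0854
gripper_force: 0.0
```

Request:
servo_tool(increments=[[0,0,0,0,0,0,1],[0,0,0,0,0,0,1],[0,0,0,0,0,0,1],[0,0,0,0,0,0,1],[0,0,0,0,0,0,1]])

```text
clock: 4.85
position: [0.4856, -0.3815, 0.1041]
ee_rot: [0.002, 0.825, 0.565, 0.0]
contact_force: [2.0, 0.6, 6.7]
width: 0.0368
gripper_force: 49.5
```

Request:
servo_tool(increments=[[0,0,0,0,0,0,1],[0,0,-0.5,0,0,0,1],[0,0,-0.5,0,0,0,1],[0,0,-1,0,0,0,1],[0,0,0,0,0,0,1]])

```text
clock: 5.35
position: [0.4851, -0.3812, 0.1239]
ee_rot: [0.001, 0.825, 0.565, 0.0]
contact_force: [0.0, 0.3, -1.5]
width: 0.0366
gripper_force: 50.4
```

Request:
servo_tool(increments=[[0,0,-2,0,0,0,1],[0,0,-3,0,0,0,1],[0,0,-2,0,0,0,1],[0,0,0,0,0,-7,1],[0,0,0,0,0,-7,1]])

```text
clock: 5.85
position: [0.4846, -0.3808, 0.1934]
ee_rot: [0.001, 0.749, 0.663, -0.0]
contact_force: [0.3, -0.6, -2.1]
width: 0.0364
gripper_force: 51.1
```

Request:
servo_tool(increments=[[2,1.4,0,0,0,0,1],[3.5,2.4,0,0,0,0,1],[4,2.8,0,0,0,0,1],[3.5,2.4,0,0,0,0,1],[2.2,1.6,0,0,0,0,1]])

```text
clock: 6.35
position: [0.6102, -0.2402, 0.1922]
ee_rot: [-0.001, 0.75, 0.662, 0.0]
contact_force: [0.4, -0.5, -1.3]
width: 0.0368
gripper_force: 51.1
```

Request:
servo_tool(increments=[[0,0,2,0,0,0,1],[0,0,2.5,0,0,0,1],[0,0,2.5,0,0,0,1],[0,0,1.5,0,0,0,1],[0,0,0,0,0,0,1]])

```text
clock: 6.85
position: [0.6066, -0.242, 0.1044]
ee_rot: [-0.003, 0.75, 0.661, -0.001]
contact_force: [-0.8, -0.3, -2.2]
width: 0.0369
gripper_force: 51.1
```

```bash
python3 - <<'E'
from h import *
go([.609,-.243,.109],82.8)
S=snap('scene');T=snap('top')
p=[.6276,-.0989,.11]; print('peep pred',proj('scene',p),proj('top',p))
for l in('gun_mid','hood_peep'): print(l,{n:[(np.round(d['at'],1).tolist(),round(d['p'],2)) for d in finder.tip_of(l,n)[:3]] for n in('scene','top')})
o=np.zeros((600,800,3),np.uint8)
o[:360,:400]=cv2.resize(S[200:380,150:350],(400,360),interpolation=2);o[:360,400:]=cv2.resize(T[120:300,250:450],(400,360),interpolation=2);cv2.imwrite('pics/c2.png',o[:360,:,::-1])
E
```

```text
6.85 pos [ 0.6066 -0.242   0.1044] R [[0.125, 0.992, -0.006], [0.992, -0.125, 0.003], [0.002, -0.006, -1.0]] w 0.0369 gf 51.05135142803192 F [-0.8 -0.3 -2.2] q [-0.49  0.47  1.49 -0.    1.19 -0.36]
yaw 82.79 tilt z [-0.0062  0.003  -1.    ] -> rz -0.01 then x -0.07 y 0.25 z -0.46 cm
peep pred [280.99586405 261.90427118] [317.71242556 187.76072677]
gun_mid {'scene': [([240.1, 309.2], 0.82)], 'top': [([374.7, 196.1], 0.75)]}
hood_peep {'scene': [([283.5, 263.1], 0.96), ([177.9, 294.2], 0.69)], 'top': [([316.7, 183.5], 0.89)]}
```

View pics/c2.png

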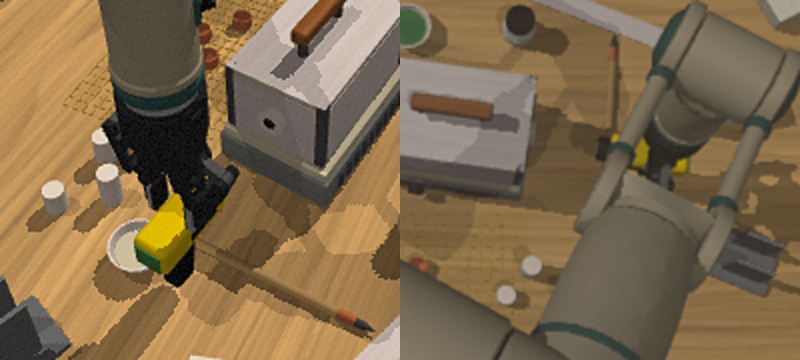

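```bash
python3 - <<'E'
from h import *
print('gun',tri({'scene':[240.1,309.2],'top':[374.7,196.1]}),'peep',tri({'scene':[284,262.5],'top':[316.7,183.5]}))
print('gun pred',proj('scene',[.607,-.242,.106]),proj('top',[.607,-.242,.106]))
S=optics.get_image('scene');hsv=cv2.cvtColor(S,cv2.COLOR_RGB2HSV)
m=np.zeros((420,560),np.uint8);m[180:232,285:335]=((hsv[180:232,285:335,1]>110)&((hsv[180:232,285:335,0]<16)));
c=max(cv2.findContours(m,0,1)[0],key=cv2.contourArea);print('handle scene',cv2.minAreaRect(c))
u=np.array([.125,.992,0])
for s in(-.05,0,.05): print('pred handle',proj('scene',np.array([.641,.0063,.188])+u*s))
v=np.array([.992,-.125,0]);
for a in(-.096,.096):
  for b in(-.06,.06):print(a,b,'hood corner',proj('scene',np.array([.641,.0063,.157])+u*a+v*b),proj('top',np.array([.641,.0063,.157])+u*a+v*b))
cv2.imwrite('pics/c3.png',cv2.resize(S[170:310,250:370,::-1],(516,602))[:600])
E
```

```text
gun (array([ 0.60886564, -0.24188094,  0.11285423]), [[-0.7, 0.2], [-0.3, -0.4]]) peep (array([ 0.63640343, -0.09743764,  0.11166988]), [[1.0, -0.3], [0.5, 0.7]])
gun pred [238.87100247 311.15920096] [373.94862407 197.0082241 ]
handle scene ((309.90924072265625, 206.3661651611328), (10.551048278808594, 38.87022399902344), 41.82017135620117)
pred handle [295.12063748 219.86492968]
pred handle [307.20384132 206.50877421]
pred handle [318.46273107 194.06377337]
-0.096 -0.06 hood corner [259.63529753 232.83021621] [311.8600623  206.54078505]
-0.096 0.06 hood corner [308.54822081 255.26044292] [318.2377699  159.44717568]
0.096 -0.06 hood corner [305.37127388 185.45611645] [234.04390816 195.53618436]
0.096 0.06 hood corner [350.48756911 202.49355976] [241.6321382  148.83062483]
```

View pics/c3.png

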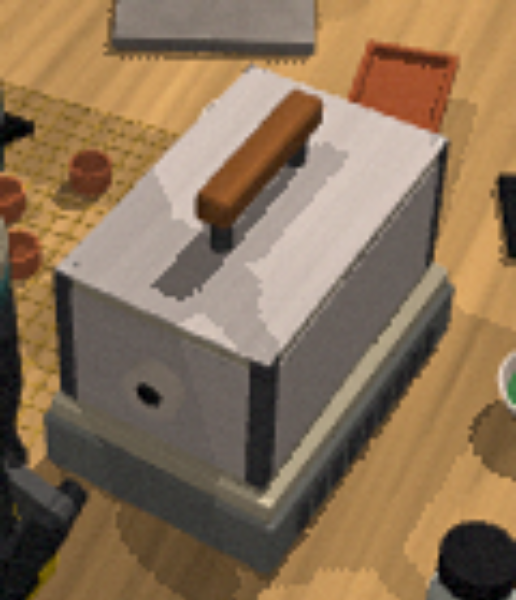

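```bash
python3 - <<'E'
from h import *
c=[atz('scene',q,.157) for q in([314.7,254.2],[263.3,232.3],[308.8,185.8],[353.7,202.6])]
c=np.array(c)[:,:2];print(c.round(4),c.mean(0),np.linalg.norm(np.diff(c,axis=0,append=c[:1]),axis=1))
d=(c[2]+c[3]-c[0]-c[1]);print('yaw',np.degrees(np.arctan2(d[1],d[0])))
T=optics.get_image('top')
cv2.imwrite('pics/c4.png',cv2.resize(T[140:220,225:335,::-1],(770,560),interpolation=cv2.INTER_CUBIC))
s=manip.get_state();print('tcp',s['position'],proj('scene',s['position']),proj('top',s['position']))
E
```

```text
[[ 0.6986 -0.0886]
 [ 0.5758 -0.0767]
 [ 0.6015  0.1113]
 [ 0.7193  0.0968]] [0.6488131  0.01067509] [0.12335178 0.18972595 0.11866933 0.1864868 ]
yaw 82.9094311911442
tcp [ 0.60927705 -0.24345349  0.10846245] [239.41182034 311.42404782] [374.682512   195.93651465]
```

View pics/c4.png

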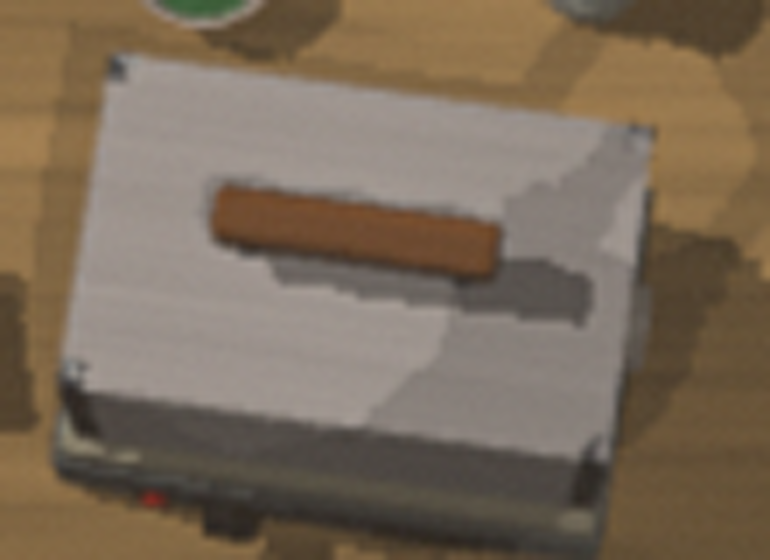

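Request:
servo_tool(increments=[[0,0.4,0,0,0,0,1],[0,0,0,0,0,0,1],[0,0,0,0,0,0,1],[0,0,0,0,0,0,1],[0,0,0,0,0,0,1]])

```text
clock: 7.75
position: [0.6127, -0.2436, 0.1073]
ee_rot: [-0.0, 0.75, 0.661, -0.0]
contact_force: [-0.4, -0.2, -1.6]
width: 0.0366
gripper_force: 51.1
```

Request:
servo_tool(increments=[[0,0,0,0,0,0,1],[0,0,0,0,0,0,1],[0,0,0,0,0,0,1],[0,0,0,0,0,0,1],[0,0,0,0,0,0,1]])

```text
clock: 8.25
position: [0.6128, -0.2436, 0.1074]
ee_rot: [0.0, 0.75, 0.661, -0.0]
contact_force: [0.2, 0.6, -2.4]
width: 0.037
gripper_force: 51.1
```

Request:
servo_tool(increments=[[0,0,0,0,0,0,1],[0,0,0,0,0,0,1],[0,0,0,0,0,0,1],[0,0,0,0,0,0,1],[0,0,0,0,0,0,1]])

```text
clock: 8.75
position: [0.6128, -0.2436, 0.1074]
ee_rot: [0.0, 0.75, 0.661, -0.0]
contact_force: [-0.1, 0.4, -1.3]
width: 0.0367
gripper_force: 51.1
```

Request:
servo_tool(increments=[[0,0,0,0,0,0,1],[0,0,0,0,0,0,1],[0,0,0,0,0,0,1],[0,0,0,0,0,0,1],[0,0,0,0,0,0,1]])

```text
clock: 9.25
position: [0.6128, -0.2436, 0.1074]
ee_rot: [0.0, 0.75, 0.661, -0.0]
contact_force: [0.0, -0.2, -1.7]
width: 0.0367
gripper_force: 51.1
```

Request:
servo_tool(increments=[[0,0,0,0,0,0,1],[0,0,0,0,0,0,1],[0,0,0,0,0,0,1],[0,0,0,0,0,0,1],[0,0,0,0,0,0,1]])

```text
clock: 9.75
position: [0.6128, -0.2437, 0.1074]
ee_rot: [0.0, 0.75, 0.661, -0.0]
contact_force: [-0.7, -0.1, -1.7]
width: 0.0367
gripper_force: 51.1
```

```bash
python3 - <<'E'
from h import *
go([.4853,-.3812,.19],68.8)
E
```

```text
9.75 pos [ 0.6128 -0.2437  0.1074] R [[0.126, 0.992, 0.0], [0.992, -0.126, -0.0], [-0.0, 0.0, -1.0]] w 0.0367 gf 51.076664328575134 F [-0.7 -0.1 -1.7] q [-0.48  0.47  1.47 -0.    1.2  -0.36]
yaw 82.78 tilt z [ 0.e+00 -1.e-04 -1.e+00] -> rz 13.98 then x -17.43 y -6.91 z -8.26 cm
```

Request:
servo_tool(increments=[[0,0,-2,0,0,0,1],[0,0,-3.3,0,0,0,1],[0,0,-3,0,0,0,1],[0,0,0,0,0,7,1],[0,0,0,0,0,7,1]])

```text
clock: 10.25
position: [0.6135, -0.244, 0.1922]
ee_rot: [0.001, 0.827, 0.563, 0.001]
contact_force: [0.1, 0.2, -3.0]
width: 0.0365
gripper_force: 51.1
```

Request:
servo_tool(increments=[[-3,-1.2,0,0,0,0,1],[-4,-1.6,0,0,0,0,1],[-4.4,-1.7,0,0,0,0,1],[-4,-1.6,0,0,0,0,1],[-2,-0.8,0,0,0,0,1]])

```text
clock: 10.75
position: [0.4828, -0.3834, 0.1905]
ee_rot: [0.0, 0.826, 0.564, -0.001]
contact_force: [0.4, 0.2, -1.8]
width: 0.0369
gripper_force: 51.1
```

Request:
servo_tool(increments=[[0,0,0,0,0,0,1],[0,0,0,0,0,0,1],[0,0,0,0,0,0,1],[0,0,0,0,0,0,1],[0,0,0,0,0,0,1]])

```text
clock: 11.25
position: [0.4862, -0.38, 0.1904]
ee_rot: [0.0, 0.825, 0.566, 0.0]
contact_force: [0.0, -0.5, -1.9]
width: 0.0365
gripper_force: 51.1
```

```bash
python3 - <<'E'
from h import *
go([.4853,-.3812,.105],68.8)
E
```

```text
11.25 pos [ 0.4862 -0.38    0.1904] R [[0.36, 0.933, 0.0], [0.933, -0.36, 0.0], [0.0, 0.0, -1.0]] w 0.0365 gf 51.0741001367569 F [ 0.  -0.5 -1.9] q [-0.78  0.35  1.45  0.    1.34 -0.41]
yaw 68.88 tilt z [ 2.e-04  0.e+00 -1.e+00] -> rz 0.08 then x -0.15 y -0.04 z 8.54 cm
```

Request:
servo_tool(increments=[[-0.15,0,2,0,0,0,1],[0,0,2.5,0,0,0,1],[0,0,2,0,0,0,1],[0,0,1,0,0,0,1],[0,0,0,0,0,0,1]])

```text
clock: 11.75
position: [0.4846, -0.3812, 0.1139]
ee_rot: [-0.001, 0.825, 0.565, -0.0]
contact_force: [0.2, 1.1, -1.7]
width: 0.0368
gripper_force: 51.1
```

Request:
servo_tool(increments=[[0,0,0.5,0,0,0,1],[0,0,0.4,0,0,0,1],[0,0,0.1,0,0,0,1],[0,0,0,0,0,0,1],[0,0,0,0,0,0,1]])

```text
clock: 12.25
position: [0.4851, -0.3825, 0.1059]
ee_rot: [0.0, 0.825, 0.565, 0.0]
contact_force: [0.2, 0.0, -2.2]
width: 0.0366
gripper_force: 51.1
```

Request:
servo_tool(increments=[[0.1,0,0.1,0,0,0,1],[0,0,0.1,0,0,0,1],[0,0,0,0,0,0,1],[0,0,0,0,0,0,-1],[0,0,0,0,0,0,-1]])

```text
clock: 12.75
position: [0.4855, -0.3815, 0.1035]
ee_rot: [0.0, 0.825, 0.565, 0.0]
contact_force: [0.5, -0.1, -0.4]
width: 0.0649
gripper_force: 0.0
```

Request:
servo_tool(increments=[[0,0,0,0,0,0,-1],[0,0,0,0,0,0,-1],[0,0,-2,0,0,0,-1],[0,0,-3,0,0,0,-1],[0,0,-3,0,0,0,-1]])

```text
clock: 13.25
position: [0.485, -0.3811, 0.1837]
ee_rot: [-0.001, 0.825, 0.565, -0.0]
contact_force: [-0.8, 0.2, 0.4]
width: 0.0857
gripper_force: 0.0
```

Request:
servo_tool(increments=[[0,0,-3,0,0,0,-1],[0,0,-3,0,0,0,-1],[0,0,-3,0,0,0,-1],[0,0,-3,0,0,0,-1],[0,0,0,0,0,-7,-1]])

```text
clock: 13.75
position: [0.4869, -0.3828, 0.3086]
ee_rot: [0.005, 0.788, 0.615, 0.001]
contact_force: [0.7, -0.5, 0.0]
width: 0.0855
gripper_force: 0.0
```

```bash
python3 - <<'E'
from h import *
S=snap('scene','s3.png');snap('top')
for l in('gun_mid','stand_rest'): print(l,{n:[(np.round(d['at'],1).tolist(),round(d['p'],2)) for d in finder.tip_of(l,n)[:2]] for n in('scene','top')})
go([.645,.0085,.26],82.85)
cv2.imwrite('pics/c5.png',cv2.resize(S[300:420,80:240,::-1],(640,480),interpolation=cv2.INTER_CUBIC))
E
```

```text
gun_mid {'scene': [([144.1, 343.5], 0.84)], 'top': [([433.2, 247.1], 0.74)]}
stand_rest {'scene': [([145.6, 348.0], 0.85), ([340.7, 195.6], 0.68)], 'top': [([430.1, 244.2], 0.71), ([302.2, 268.2], 0.25)]}
14.05 pos [ 0.4849 -0.381   0.3023] R [[0.247, 0.969, -0.002], [0.969, -0.247, 0.001], [0.001, -0.002, -1.0]] w 0.0855 gf 0.0 F [-0.7 -0.2 -0.2] q [-0.78  0.31  1.25 -0.    1.59 -0.53]
yaw 75.7 tilt z [-0.0016  0.0014 -1.    ] -> rz -7.15 then x 40.64 y 11.03 z 4.23 cm
```

View pics/c5.png

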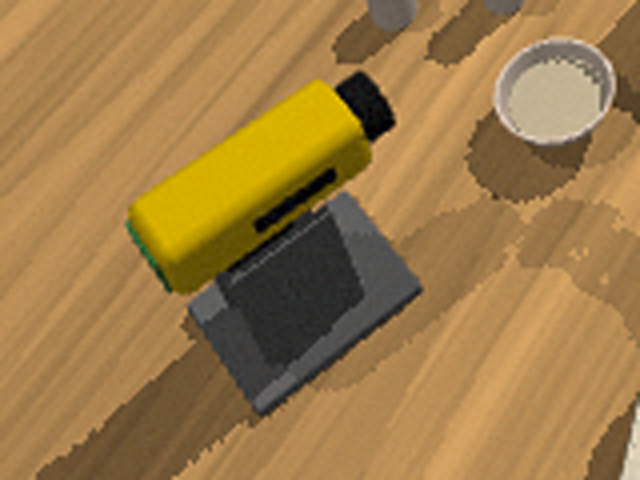

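Request:
servo_tool(increments=[[0,0,0,0,0,-7.1,-1],[4,1.1,0,0,0,0,-1],[4.5,1.2,0,0,0,0,-1],[4.5,1.2,0,0,0,0,-1],[4.5,1.2,0,0,0,0,-1]], squeeze=80)

```text
clock: 14.55
position: [0.5537, -0.2119, 0.3025]
ee_rot: [-0.001, 0.75, 0.661, -0.0]
contact_force: [0.8, -0.4, -0.1]
width: 0.0855
gripper_force: 0.0
```

Request:
servo_tool(increments=[[4.5,1.2,0,0,0,0,-1],[4.5,1.2,0,0,0,0,-1],[4.5,1.2,0,0,0,0,-1],[4.5,1.2,0,0,0,0,-1],[4,1.2,0,0,0,0,-1]])

```text
clock: 15.05
position: [0.6405, -0.0002, 0.3025]
ee_rot: [-0.001, 0.75, 0.662, -0.0]
contact_force: [-0.1, -0.2, 0.2]
width: 0.0856
gripper_force: 0.0
```

Request:
servo_tool(increments=[[1.1,0.3,0,0,0,0,-1],[0,0,3,0,0,0,-1],[0,0,2,0,0,0,-1],[0,0,0,0,0,0,-1],[0,0,0,0,0,0,-1]])

```text
clock: 15.55
position: [0.6445, 0.0073, 0.2531]
ee_rot: [-0.0, 0.75, 0.661, -0.001]
contact_force: [0.7, -0.1, 0.8]
width: 0.0855
gripper_force: 0.0
```

```bash
python3 - <<'E'
from h import *
go([.645,.0085,.177],82.85)
E
```

```text
15.55 pos [0.6445 0.0073 0.2531] R [[0.125, 0.992, -0.001], [0.992, -0.125, -0.0], [-0.0, -0.001, -1.0]] w 0.0855 gf 0.0 F [ 0.7 -0.1  0.8] q [-0.1   0.37  1.28 -0.    1.5   0.03]
yaw 82.82 tilt z [-1.2e-03 -3.0e-04 -1.0e+00] -> rz -0.03 then x 0.13 y 0.03 z 7.61 cm
```

Request:
servo_tool(increments=[[0.1,0,2.5,0,0,0,-1],[0,0,2,0,0,0,-1],[0,0,1.6,0,0,0,-1],[0,0,1.5,0,0,0,-1],[0,0,0,0,0,0,-1]], squeeze=60)

```text
clock: 16.05
position: [0.6443, 0.0083, 0.1767]
ee_rot: [-0.001, 0.75, 0.661, -0.001]
contact_force: [0.4, -0.2, 0.2]
width: 0.0854
gripper_force: 0.0
```

Request:
servo_tool(increments=[[0,0,0,0,0,0,1],[0,0,0,0,0,0,1],[0,0,0,0,0,0,1],[0,0,0,0,0,0,1],[0,0,0,0,0,0,1]])

```text
clock: 16.55
position: [0.6457, 0.0088, 0.1783]
ee_rot: [0.001, 0.75, 0.662, 0.001]
contact_force: [0.6, 0.2, 2.3]
width: 0.0167
gripper_force: 58.6
```

Request:
servo_tool(increments=[[0,0,0,0,0,0,1],[0,0,0,0,0,0,1],[0,0,0,0,0,0,1],[0,0,0,0,0,0,1],[0,0,0,0,0,0,1]])

```text
clock: 17.05
position: [0.6457, 0.0088, 0.1782]
ee_rot: [0.001, 0.75, 0.662, 0.001]
contact_force: [1.9, -0.1, 4.5]
width: 0.0166
gripper_force: 59.0
```

```bash
python3 - <<'E'
from h import *
st()
E
```

```text
17.05 pos [0.6457 0.0088 0.1782] R [[0.124, 0.992, 0.002], [0.992, -0.124, -0.0], [-0.0, 0.002, -1.0]] w 0.0166 gf 58.98329436779022 F [ 1.9 -0.1  4.5] q [-0.09  0.4   1.41 -0.    1.33  0.03]
```

Request:
servo_tool(increments=[[0,0,-0.5,0,0,0,1],[0,0,-1,0,0,0,1],[0,0,-1.5,0,0,0,1],[0,0,-2,0,0,0,1],[0,0,-2,0,0,0,1]])

```text
clock: 17.55
position: [0.6436, 0.0091, 0.2468]
ee_rot: [-0.002, 0.75, 0.662, -0.001]
contact_force: [1.0, 0.7, -4.0]
width: 0.0169
gripper_force: 58.8
```

Request:
servo_tool(increments=[[0,0,-2.5,0,0,0,1],[0,0,-2.5,0,0,0,1],[0,0,-2,0,0,0,1],[0,0,-1,0,0,0,1],[0,0,0,0,0,0,1]])

```text
clock: 18.05
position: [0.645, 0.0089, 0.3283]
ee_rot: [0.001, 0.75, 0.662, 0.0]
contact_force: [0.5, 0.1, -5.4]
width: 0.017
gripper_force: 58.9
```

```bash
python3 - <<'E'
from h import *
snap('scene','s4.png')
print('board',tri({'scene':[296.4,159.6],'top':[127.6,257.2]}))
for d in finder.silhouettes('board_top','scene')[:1]:
    c=max(cv2.findContours(d['region'].astype(np.uint8),0,1)[0],key=cv2.contourArea); p=np.array([atz('scene',q[0],.012)[:2] for q in c]);print(d['p'],cv2.minAreaRect((p*1000).astype(np.float32)))
go([.448,.401,.32],112.1)
E
```

```text
board (array([0.44714478, 0.39751737, 0.01201924]), [[1.5, -0.4], [1.0, 1.6]])
0.54 ((372.91229248046875, 443.37274169921875), (107.67706298828125, 45.6021728515625), 85.96731567382812)
18.15 pos [0.6442 0.009  0.326 ] R [[0.124, 0.992, -0.003], [0.992, -0.124, 0.0], [-0.0, -0.003, -1.0]] w 0.0169 gf 58.833412528038025 F [-0.  -0.6 -4.7] q [-0.09  0.35  1.13 -0.    1.67  0.03]
yaw 82.89 tilt z [-2.7e-03  2.0e-04 -1.0e+00] -> rz -29.21 then x 43.70 y -3.43 z 0.60 cm
```

View pics/s4.png

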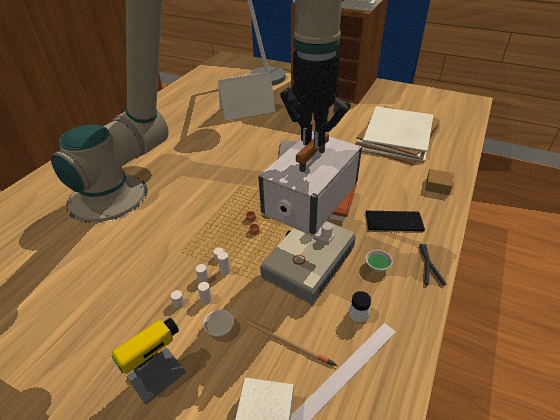

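Request:
servo_tool(increments=[[0,0,0,0,0,-5,1],[0,0,0,0,0,-7,1],[0,0,0,0,0,-7,1],[0,0,0,0,0,-7,1],[0,0,0,0,0,-3.2,1]])

```text
clock: 18.65
position: [0.644, 0.009, 0.3251]
ee_rot: [-0.002, 0.557, 0.83, -0.001]
contact_force: [-0.3, -0.2, -5.1]
width: 0.017
gripper_force: 58.8
```

Request:
servo_tool(increments=[[2.5,-0.2,0,0,0,0,1],[3.8,-0.3,0,0,0,0,1],[4,-0.3,0,0,0,0,1],[4,-0.3,0,0,0,0,1],[4,-0.3,0,0,0,0,1]])

```text
clock: 19.15
position: [0.5614, 0.1743, 0.3253]
ee_rot: [-0.001, 0.559, 0.829, -0.001]
contact_force: [0.8, 0.2, -4.4]
width: 0.0167
gripper_force: 58.9
```

Request:
servo_tool(increments=[[4,-0.3,0,0,0,0,1],[4,-0.3,0,0,0,0,1],[4,-0.3,0,0,0,0,1],[4,-0.3,0,0,0,0,1],[4,-0.3,0,0,0,0,1]])

```text
clock: 19.65
position: [0.4722, 0.3538, 0.3255]
ee_rot: [-0.001, 0.559, 0.829, -0.002]
contact_force: [0.9, -0.2, -4.2]
width: 0.0162
gripper_force: 58.9
```

Request:
servo_tool(increments=[[3.2,-0.3,0,0,0,0,1],[2,-0.2,0,0,0,0,1],[0,0,0,0,0,0,1],[0,0,0,0,0,0,1],[0,0,0,0,0,0,1]])

```text
clock: 20.15
position: [0.45, 0.3981, 0.3264]
ee_rot: [0.0, 0.559, 0.829, -0.001]
contact_force: [-0.5, 0.3, -4.8]
width: 0.017
gripper_force: 58.9
```

```bash
python3 - <<'E'
from h import *
go([.448,.400,.1305],112.1)
E
```

```text
20.15 pos [0.45   0.3981 0.3264] R [[-0.375, 0.927, -0.001], [0.927, 0.375, -0.002], [-0.001, -0.002, -1.0]] w 0.017 gf 58.92221689224243 F [-0.5  0.3 -4.8] q [ 0.61  0.28  1.23 -0.    1.63  0.22]
yaw 112.03 tilt z [-0.0011 -0.0019 -1.    ] -> rz -0.07 then x 0.25 y -0.11 z 19.59 cm
```

Request:
servo_tool(increments=[[0.2,-0.1,3,0,0,0,1],[0,0,4,0,0,0,1],[0,0,4,0,0,0,1],[0,0,4,0,0,0,1],[0,0,2.5,0,0,0,1]])

```text
clock: 20.65
position: [0.4471, 0.3981, 0.149]
ee_rot: [-0.001, 0.559, 0.829, -0.003]
contact_force: [0.0, 0.6, -4.1]
width: 0.0167
gripper_force: 59.1
```

Request:
servo_tool(increments=[[0,0,0.8,0,0,0,1],[0,0,0.5,0,0,0,1],[0,0,0.3,0,0,0,1],[0,0,0.2,0,0,0,1],[0,0,0,0,0,0,1]])

```text
clock: 21.15
position: [0.4487, 0.401, 0.1354]
ee_rot: [0.0, 0.559, 0.829, 0.001]
contact_force: [0.0, -0.1, -4.5]
width: 0.0168
gripper_force: 59.2
```

Request:
servo_tool(increments=[[0,0,0.2,0,0,0,1],[0,0,0.2,0,0,0,1],[0,0,0.1,0,0,0,1],[0,0,0,0,0,0,1],[0,0,0,0,0,0,1]])

```text
clock: 21.65
position: [0.4487, 0.401, 0.1303]
ee_rot: [0.0, 0.559, 0.829, 0.001]
contact_force: [-0.2, -0.1, 1.3]
width: 0.0164
gripper_force: 60.1
```

Request:
servo_tool(increments=[[0,0,0,0,0,0,-1],[0,0,0,0,0,0,-1],[0,0,0,0,0,0,-1],[0,0,0,0,0,0,-1],[0,0,0,0,0,0,-1]])

```text
clock: 22.15
position: [0.4481, 0.4007, 0.1293]
ee_rot: [0.0, 0.559, 0.829, -0.0]
contact_force: [0.8, -0.3, -0.1]
width: 0.0849
gripper_force: 0.0
```

Request:
servo_tool(increments=[[0,0,-1,0,0,0,-1],[0,0,-4,0,0,0,-1],[0,0,-4,0,0,0,-1],[0,0,-4,0,0,0,-1],[0,0,-4,0,0,0,-1]])

```text
clock: 22.65
position: [0.4479, 0.4006, 0.3019]
ee_rot: [0.0, 0.559, 0.829, 0.0]
contact_force: [0.3, 0.3, 0.5]
width: 0.085
gripper_force: 0.0
```

```bash
cat > c.py <<'E'
from h import *
T=snap('top');S=snap('scene')
for l in('pair32_top','pair40_top','pair48_top','tray_mid','kiln'):
    print(l,{n:[(np.round(d['at'],1).tolist(),round(d['p'],2)) for d in finder.tip_of(l,n)[:2]] for n in('scene','top')})
o=np.zeros((600,800,3),np.uint8)
o[:300,:400]=cv2.resize(S[215:290,260:360],(400,300),interpolation=2);o[:300,400:]=cv2.resize(T[145:220,230:330],(400,300),interpolation=2)
o[300:,:400]=cv2.resize(T[160:310,160:360],(400,300),interpolation=2);o[300:,400:]=cv2.resize(S[180:330,150:350],(400,300),interpolation=2)
cv2.imwrite('pics/c6.png',o[:,:,::-1])
k=np.array([.6455,.0085,0]);u=np.array([np.cos(np.radians(82.87)),np.sin(np.radians(82.87)),0]);v=np.array([u[1],-u[0],0])
for h in(32,40,48): print(h,[(proj(n,k+.048*u+s*v+[0,0,.06+h/1000]).round(1)).tolist() for n in('scene','top') for s in(-.018,.018)])
print('mark',proj('scene',k-.048*u+[0,0,.06]),proj('top',k-.048*u+[0,0,.06]))
E
python3 c.py
```

```text
pair32_top {'scene': [([146.7, 349.3], 0.28)], 'top': [([301.2, 267.2], 0.15)]}
pair40_top {'scene': [([323.7, 225.1], 0.91)], 'top': [([256.4, 179.6], 0.65)]}
pair48_top {'scene': [([310.0, 262.8], 0.55)], 'top': []}
tray_mid {'scene': [], 'top': [([187.5, 187.8], 0.98)]}
kiln {'scene': [([311.2, 261.3], 0.75)], 'top': [([276.3, 186.6], 0.66), ([223.0, 247.3], 0.54)]}
32 [[311.7, 222.8], [324.9, 228.3], [256.2, 186.0], [258.3, 172.6]]
40 [[311.8, 220.4], [325.1, 225.9], [256.1, 185.3], [258.1, 171.8]]
48 [[312.0, 217.9], [325.3, 223.4], [255.9, 184.6], [258.0, 171.0]]
mark [297.30990376 260.13342551] [293.65443934 187.23981042]
```

View pics/c6.png

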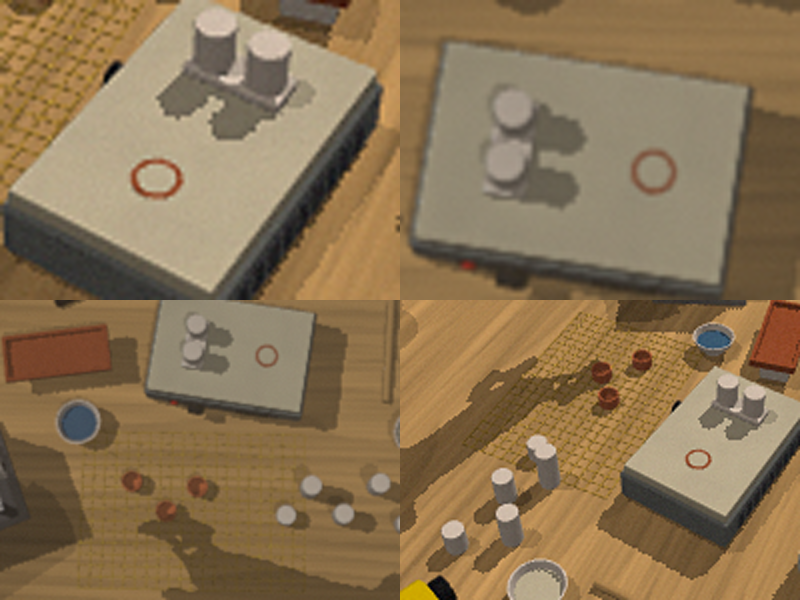

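```bash
python3 - <<'E'
from h import *
for n,a,b in (('far(-y side)',(314.2,219.2),(256.5,185.75)),('near',(327.7,225),(258.5,172.25)),('mark',(299,259.75),(293.5,187.75)),('net',(323.7,225.1),(256.4,179.6))):
    print(n,tri({'scene':a,'top':b}))
S=optics.get_image('scene');T=optics.get_image('top')
o=np.zeros((600,800,3),np.uint8)
o[:,:400]=cv2.resize(S[210:246,306:330+6][:, :24],(400,600),interpolation=0); o[:,400:]=cv2.resize(S[212:248,318:342],(400,600),interpolation=0)
cv2.imwrite('pics/c7.png',o[:,:,::-1])
E
```

```text
far(-y side) (array([0.63521341, 0.0591499 , 0.10259957]), [[-1.6, 0.4], [-0.8, -1.3]])
near (array([0.67126814, 0.05489143, 0.10156959]), [[-1.6, 0.4], [-0.7, -1.3]])
mark (array([ 0.64044372, -0.03741183,  0.05912194]), [[-1.0, 0.3], [-0.5, -0.8]])
net (array([0.65690156, 0.0615797 , 0.08894188]), [[-2.5, 0.6], [-1.2, -2.1]])
```

View pics/c7.png

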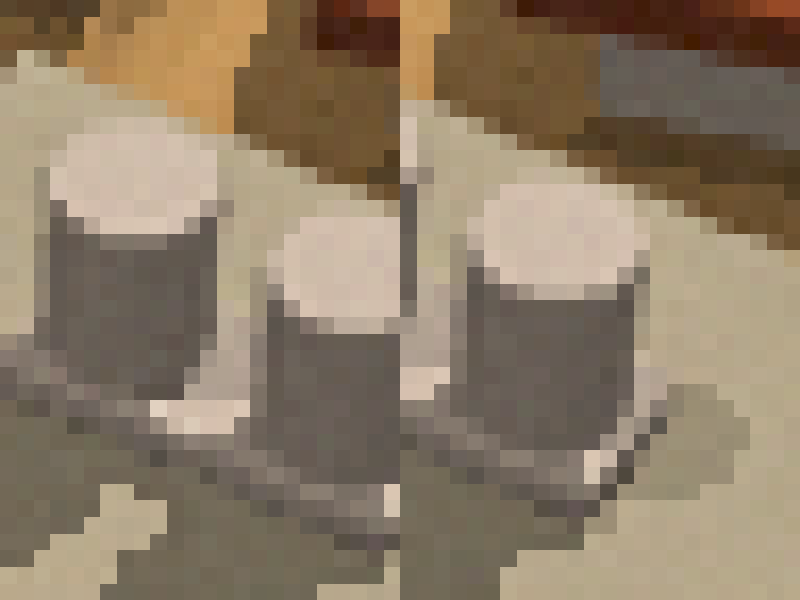

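Request:
servo_tool(increments=[[0,0,0,0,0,7.3,-1],[0,0,0,0,0,7.3,-1],[0,0,0,0,0,7.3,-1],[0,0,0,0,0,7.2,-1],[-4,0.4,0,0,0,0,-1]])

```text
clock: 23.85
position: [0.4476, 0.3635, 0.2983]
ee_rot: [-0.001, 0.748, 0.663, 0.001]
contact_force: [-0.1, -0.7, -0.1]
width: 0.0855
gripper_force: 0.0
```

Request:
servo_tool(increments=[[-4.8,0.5,0,0,0,0,-1],[-4.8,0.5,0,0,0,0,-1],[-4.8,0.5,0,0,0,0,-1],[-4.8,0.5,0,0,0,0,-1],[-4.8,0.5,0,0,0,0,-1]])

```text
clock: 24.35
position: [0.4423, 0.1175, 0.2995]
ee_rot: [0.0, 0.749, 0.663, 0.0]
contact_force: [1.4, -0.8, -0.3]
width: 0.0852
gripper_force: 0.0
```

Request:
servo_tool(increments=[[-4.8,0.5,0,0,0,0,-1],[-4.8,0.5,0,0,0,0,-1],[-4.8,0.5,0,0,0,0,-1],[-4.8,0.5,0,0,0,0,-1],[-4.8,0.5,0,0,0,0,-1]])

```text
clock: 24.85
position: [0.4378, -0.1239, 0.2997]
ee_rot: [0.0, 0.749, 0.662, 0.0]
contact_force: [1.4, 0.5, 0.7]
width: 0.0855
gripper_force: 0.0
```

Request:
servo_tool(increments=[[-1.8,0.1,3,0,0,0,-1],[0,0,4,0,0,0,-1],[0,0,4,0,0,0,-1],[0,0,4,0,0,0,-1],[0,0,0,0,0,0,-1]])

```text
clock: 25.35
position: [0.4327, -0.1381, 0.1449]
ee_rot: [-0.005, 0.749, 0.662, -0.002]
contact_force: [-1.0, -0.1, 0.3]
width: 0.0855
gripper_force: 0.0
```

```bash
python3 - <<'E'
from h import *
t=np.array(atz('top',[332,266.8],.04)); s=atz('scene',[201.6-.3,267.5],.04); print('C',t,s)
S=snap('scene')
for n in('post40_mid',): print([(np.round(d['at'],1).tolist(),round(d['p'],2)) for d in finder.tip_of(n,'scene')[:2]])
cv2.imwrite('pics/c8.png',cv2.resize(S[200:320,130:290,::-1],(640,480),interpolation=cv2.INTER_CUBIC))
c=(t+s)/2
go([c[0],c[1],.02],82.87)
E
```

```text
C [ 0.43353996 -0.14216826  0.04      ] [ 0.43903792 -0.13841886  0.04      ]
[([204.3, 269.9], 0.71), ([302.5, 123.7], 0.16)]
25.45 pos [ 0.4373 -0.1401  0.1499] R [[0.122, 0.993, -0.0], [0.993, -0.122, 0.0], [0.0, -0.0, -1.0]] w 0.0854 gf 0.0 F [0.6 0.1 1.1] q [-0.46  0.15  1.84 -0.    1.15 -0.34]
yaw 82.99 tilt z [-3.e-04  1.e-04 -1.e+00] -> rz 0.12 then x -0.03 y -0.09 z 12.99 cm
```

View pics/c8.png

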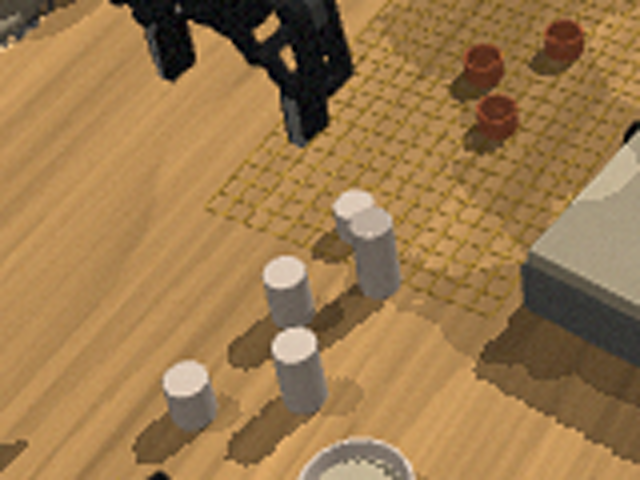

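Request:
servo_tool(increments=[[0,-0.1,3.5,0,0,0,-1],[0,0,4,0,0,0,-1],[0,0,3,0,0,0,-1],[0,0,2.3,0,0,0,-1],[0,0,0,0,0,0,-1]], squeeze=30)

```text
clock: 25.95
position: [0.4364, -0.14, 0.0213]
ee_rot: [-0.0, 0.749, 0.663, -0.0]
contact_force: [-0.2, 0.6, 0.5]
width: 0.0853
gripper_force: 0.0
```

Request:
servo_tool(increments=[[0,0,0,0,0,0,1],[0,0,0,0,0,0,1],[0,0,0,0,0,0,1],[0,0,0,0,0,0,1],[0,0,0,0,0,0,1]])

```text
clock: 26.45
position: [0.4367, -0.1403, 0.0225]
ee_rot: [0.001, 0.749, 0.663, 0.0]
contact_force: [-0.9, 1.1, 6.6]
width: 0.0227
gripper_force: 29.1
```

Request:
servo_tool(increments=[[0,0,0,0,0,0,1],[0,0,0,0,0,0,1],[0,0,-3,0,0,0,1],[0,0,-4,0,0,0,1],[0,0,-4,0,0,0,1]])

```text
clock: 26.95
position: [0.4355, -0.1396, 0.1326]
ee_rot: [-0.0, 0.749, 0.663, -0.0]
contact_force: [0.5, -0.0, 0.1]
width: 0.0001
gripper_force: 0.0
```

Request:
servo_tool(increments=[[0,0,-4,0,0,0,1],[0,0,-2,0,0,0,1],[0,0,0,0,0,0,1],[0,0,0,0,0,0,1],[0,0,0,0,0,0,1]])

```text
clock: 27.45
position: [0.4349, -0.1394, 0.19]
ee_rot: [-0.001, 0.749, 0.663, -0.001]
contact_force: [0.4, -0.6, 0.2]
width: 0.0003
gripper_force: 0.0
```

```bash
python3 - <<'E'
from h import *
go([.640,-.0382,.082],82.87)
E
```

```text
27.45 pos [ 0.4349 -0.1394  0.19  ] R [[0.122, 0.993, -0.003], [0.993, -0.122, 0.001], [0.001, -0.003, -1.0]] w 0.0003 gf 0.0 F [ 0.4 -0.6  0.2] q [-0.46  0.12  1.78 -0.    1.25 -0.34]
yaw 82.99 tilt z [-0.0027  0.0013 -1.    ] -> rz 0.12 then x 12.58 y 19.09 z 10.80 cm
```

Request:
servo_tool(increments=[[0,0,-2,0,0,0,-1],[0,0,-2,0,0,0,-1],[0,0,0,0,0,0,-1],[0,0,0,0,0,0,-1],[0,0,0,0,0,0,-1]])

```text
clock: 27.95
position: [0.4351, -0.1394, 0.2297]
ee_rot: [-0.002, 0.749, 0.663, -0.001]
contact_force: [-0.1, -0.2, 0.4]
width: 0.0722
gripper_force: 0.0
```

```bash
python3 - <<'E'
from h import *
S=snap('scene');T=snap('top')
print([(n,np.round(d['at'],1).tolist(),round(d['p'],2)) for n in('scene','top') for d in finder.tip_of('post40_mid',n)[:3]])
o=np.zeros((600,800,3),np.uint8)
o[:,:400]=cv2.resize(S[220:340,150:230],(400,600),interpolation=2);o[:300,400:]=cv2.resize(T[230:290,290:370],(400,300),interpolation=2)
cv2.imwrite('pics/c9.png',o[:,:,::-1])
st()
E
```

```text
[('scene', [209.5, 275.0], 0.61), ('scene', [146.5, 353.3], 0.55), ('scene', [145.0, 350.4], 0.32), ('top', [333.2, 261.2], 0.55), ('top', [258.3, 254.5], 0.45)]
28.15 pos [ 0.4356 -0.1397  0.2305] R [[0.122, 0.993, -0.001], [0.993, -0.122, 0.001], [0.0, -0.002, -1.0]] w 0.0856 gf 0.0 F [0.1 0.  0.2] q [-0.46  0.09  1.71 -0.    1.35 -0.34]
```

View pics/c9.png

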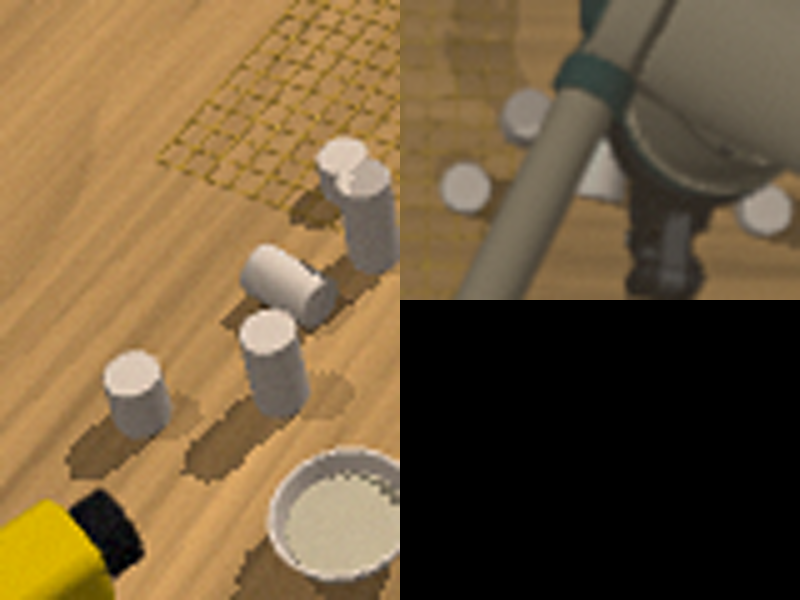

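```bash
python3 - <<'E'
from h import *
a=atz('scene',[201,272.8],.013)-[.002,.002,0];b=atz('scene',[214,280.6],.013)-[.002,.002,0]
d=b-a;print(a,b,np.linalg.norm(d),'axis',np.degrees(np.arctan2(d[1],d[0])),'mid',(a+b)/2,'az',np.degrees(np.arctan2((a+b)[1],(a+b)[0])))
import itertools
# pure silhouette based refinement
d=finder.silhouettes('post40_mid','scene')
for e in d[:3]:
    m=e['region'];print(np.round(e['box'],1),round(e['p'],2),m.sum())
    if 180<e['box'][0]<225 and 260<e['box'][1]<290:
        c=max(cv2.findContours(m.astype(np.uint8),0,1)[0],key=cv2.contourArea);r=cv2.minAreaRect(c);print(r)
        q=np.array([atz('scene',x[0],.013)[:2] for x in c]);print(cv2.minAreaRect((q*1000).astype(np.float32)))
E
```

```text
[ 0.42911402 -0.13694439  0.013     ] [ 0.47019131 -0.14365299  0.013     ] 0.0416214965485949 axis -9.275460665123735 mid [ 0.44965266 -0.14029869  0.013     ] az -17.3287416160562
[209.9 276.9  19.1  19.1] 0.57 191
((207.4000244140625, 276.2000427246094), (18.782970428466797, 10.733125686645508), 26.56505012512207)
((450.330322265625, -137.3366241455078), (28.828227996826172, 50.16497039794922), 83.41175842285156)
```

```bash
cat > kin.py <<'E'
import numpy as np
from scipy.optimize import least_squares
D=[((.276,1.505),(.2545,-.515,.2145)),((.36,1.48),(.4845,-.3806,.1755)),((.47,1.47),(.6128,-.2437,.1074)),((.37,1.28),(.6445,.0073,.2531)),((.35,1.13),(.6442,.009,.326)),((.28,1.23),(.45,.3981,.3264)),((.15,1.84),(.4373,-.1401,.1499)),((.09,1.71),(.4356,-.1397,.2305)),((.31,1.25),(.4849,-.381,.3023)),((.40,1.41),(.6457,.0088,.1782))]
def f(p):
    o=[]
    for (a,b),P in D:
        r=np.sqrt(P[0]**2+P[1]**2-.07**2)
        o+=[p[0]+p[1]*np.sin(a)+p[2]*np.sin(a+b)-r, p[3]+p[1]*np.cos(a)+p[2]*np.cos(a+b)-P[2]]
    return o
s=least_squares(f,[0,.4,.4,.0]);r0,L1,L2,hz=s.x;print(s.x,np.abs(s.fun).max())
for Lt in(.2,.25,.3):
  for name,P,al in(('pick out30',(.445,.015),30),('pick out25',(.445,.015),25),('place in60',(.64,.086),-60),('place in65',(.64,.086),-65),('in60 bench .40',(.4,.027),-60)):
    t=np.pi-np.radians(al); R_=P[0]-Lt*np.sin(t)-r0; Z=P[1]-Lt*np.cos(t)-(hz+Lt)
    d=np.hypot(R_,Z);c=(d*d-L1*L1-L2*L2)/(2*L1*L2)
    if abs(c)>1: print(Lt,name,'unreach',d,L1+L2);continue
    q3=np.arccos(c);q2=np.arctan2(R_,Z)-np.arctan2(L2*np.sin(q3),L1+L2*np.cos(q3));print(Lt,name,np.round([q2,q3,t-q2-q3],2))
E
python3 kin.py
```

```text
[-0.01886755  0.64291758  0.42587971 -0.31399362] 0.014735863932694437
0.2 pick out30 [0.15 2.32 0.15]
0.2 pick out25 [0.16 2.28 0.27]
0.2 place in60 [0.76 1.22 2.21]
0.2 place in65 [0.78 1.21 2.29]
0.2 in60 bench .40 [0.51 1.92 1.76]
0.25 pick out30 [0.13 2.37 0.12]
0.25 pick out25 [0.14 2.32 0.24]
0.25 place in60 [0.84 1.1  2.25]
0.25 place in65 [0.87 1.09 2.32]
0.25 in60 bench .40 [0.58 1.84 1.77]
0.3 pick out30 [0.11 2.42 0.08]
0.3 pick out25 [0.12 2.36 0.22]
0.3 place in60 [0.93 0.97 2.3 ]
0.3 place in65 [0.96 0.94 2.37]
0.3 in60 bench .40 [0.66 1.75 1.78]
```

Request:
servo_tool(increments=[[0,0,0,0,0,8.3,-0.05],[0,0,0,0,0,8.3,-0.05],[0,0,0,0,0,8.3,-0.05],[0,0,0,0,0,8.3,-0.05],[0,0,0,0,0,8.3,-0.05]], squeeze=50)

```text
clock: 28.7
position: [0.4359, -0.1398, 0.2312]
ee_rot: [-0.0, 0.936, 0.351, -0.0]
contact_force: [0.3, -0.2, -0.1]
width: 0.0454
gripper_force: 0.0
```

Request:
servo_tool(increments=[[0,0,0,0,0,8.3,-0.05],[0,0,0,0,0,8.3,-0.05],[0,0,0,0,0,8.3,-0.05],[0,0,0,0,0,8.3,-0.05],[0,0,0,0,0,8.3,-0.05]])

```text
clock: 29.2
position: [0.4359, -0.1399, 0.2312]
ee_rot: [-0.0, 1.0, -0.003, -0.0]
contact_force: [0.0, 0.2, 0.7]
width: 0.0447
gripper_force: 0.0
```

Request:
servo_tool(increments=[[0,0,0,0,0,8.3,-0.05],[0,0,0,0,8,0,-0.05],[0,0,0,0,8,0,-0.05],[0,0,0,0,8,0,-0.05],[0,0,0,0,0,0,-0.05]])

```text
clock: 29.7
position: [0.4297, -0.1366, 0.2274]
ee_rot: [0.013, 0.976, -0.072, 0.204]
contact_force: [-0.6, -0.1, -0.2]
width: 0.0447
gripper_force: 0.0
```

```bash
cat >> h.py <<'E'
def rel(p):
    s=st(); M=R.from_quat(np.roll(s['ee_rot'],-1)).as_matrix(); print('tool-frame shift cm',(100*M.T@(np.array(p)-s['position'])).round(2)); return M
E
python3 - <<'E'
from h import *
rel([.442,-.1388,.08]);rel([.442,-.1388,.0145])
E
```

```text
29.7 pos [ 0.4297 -0.1366  0.2274] R [[0.906, -0.147, 0.396], [-0.136, -0.989, -0.055], [0.4, -0.004, -0.916]] w 0.0447 gf 0.0 F [-0.6 -0.1 -0.2] q [-0.62 -0.14  2.02  0.24  0.91  0.98]
tool-frame shift cm [-4.75  0.1  14.01]
29.7 pos [ 0.4297 -0.1366  0.2274] R [[0.906, -0.147, 0.396], [-0.136, -0.989, -0.055], [0.4, -0.004, -0.916]] w 0.0447 gf 0.0 F [-0.6 -0.1 -0.2] q [-0.62 -0.14  2.02  0.24  0.91  0.98]
tool-frame shift cm [-7.37  0.12 20.01]
```

Request:
servo_tool(increments=[[-1.2,0,3.5,0,0,0,-0.05],[-1.2,0,3.5,0,0,0,-0.05],[-1.2,0.1,3.5,0,0,0,-0.05],[-1.2,0,3.5,0,0,0,-0.05],[0,0,0,0,0,0,-0.05]])

```text
clock: 30.2
position: [0.4479, -0.1412, 0.0798]
ee_rot: [0.012, 0.977, -0.071, 0.203]
contact_force: [-0.2, 0.3, -0.1]
width: 0.0444
gripper_force: 0.0
```

```bash
python3 - <<'E'
from h import *
S=snap('scene')
rel([.442,-.1388,.0145])
print(proj('scene',[.45,-.14,.013]))
cv2.imwrite('pics/c10.png',cv2.resize(S[210:310,150:270,::-1],(720,600),interpolation=cv2.INTER_CUBIC))
E
```

```text
30.25 pos [ 0.4494 -0.1423  0.0824] R [[0.906, -0.144, 0.398], [-0.133, -0.99, -0.055], [0.402, -0.003, -0.916]] w 0.0448 gf 0.0 F [-0.2  0.4 -0.6] q [-0.6   0.08  2.25  0.41  0.47  0.78]
tool-frame shift cm [-3.44 -0.22  5.9 ]
[206.45203851 276.94188367]
```

View pics/c10.png

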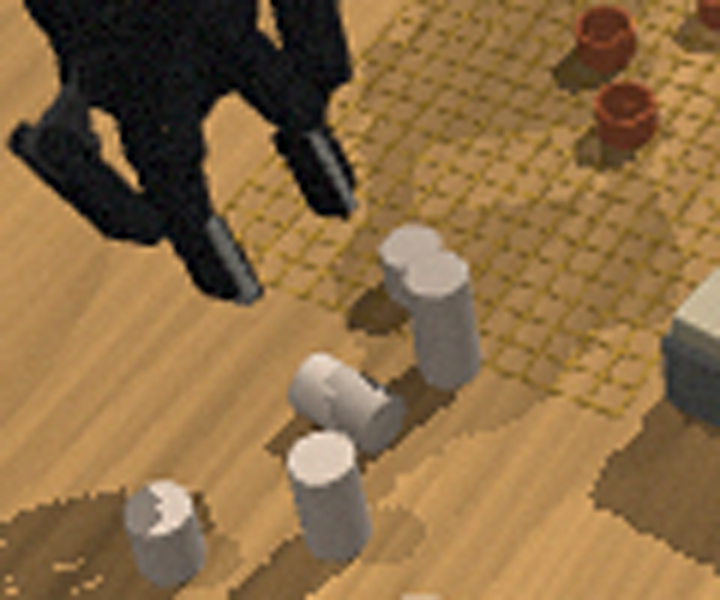

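Request:
servo_tool(increments=[[-0.9,-0.2,1.5,0,0,0,-0.05],[-0.9,0,1.5,0,0,0,-0.05],[-0.9,0,1.5,0,0,0,-0.05],[-0.7,0,1,0,0,0,-0.05],[0,0,0,0,0,0,-0.05]])

```text
clock: 30.75
position: [0.4425, -0.1399, 0.0208]
ee_rot: [0.015, 0.975, -0.071, 0.208]
contact_force: [0.8, -0.6, -0.2]
width: 0.0449
gripper_force: 0.0
```

Request:
servo_tool(increments=[[0,0,0,0,0,0,-0.05],[0,0,0,0,0,0,-0.05],[0,0,0,0,0,0,-0.05],[0,0,0,0,0,0,-0.05],[0,0,0,0,0,0,-0.05]])

```text
clock: 31.25
position: [0.4408, -0.1396, 0.0203]
ee_rot: [0.015, 0.975, -0.071, 0.208]
contact_force: [0.4, -0.5, -0.5]
width: 0.0449
gripper_force: 0.0
```

```bash
python3 - <<'E'
from h import *
rel([.442,-.1388,.0145])
E
```

```text
31.25 pos [ 0.4408 -0.1396  0.0203] R [[0.904, -0.145, 0.403], [-0.132, -0.99, -0.059], [0.407, 0.0, -0.913]] w 0.0449 gf 0.0 F [ 0.4 -0.5 -0.5] q [-0.61  0.2   2.37  0.77  0.27  0.39]
tool-frame shift cm [-0.14 -0.1   0.58]
```

Request:
servo_tool(increments=[[0,-0.1,0.3,0,0,0,-0.05],[0,0,0.2,0,0,0,-0.05],[0,0,0,0,0,0,1],[0,0,0,0,0,0,1],[0,0,0,0,0,0,1]])

```text
clock: 31.75
position: [0.4427, -0.1388, 0.0152]
ee_rot: [0.015, 0.976, -0.071, 0.207]
contact_force: [0.9, -0.1, 0.1]
width: 0.0014
gripper_force: 0.0
```

Request:
servo_tool(increments=[[0,0,0,0,0,0,1],[0,0,0,0,0,0,1],[0,0,0,0,0,0,1],[0,0,0,0,0,0,1],[0,0,0,0,0,0,1]])

```text
clock: 32.25
position: [0.4427, -0.1389, 0.0154]
ee_rot: [0.015, 0.976, -0.071, 0.207]
contact_force: [0.8, 0.4, -0.5]
width: -0.0002
gripper_force: 0.0
```

Request:
servo_tool(increments=[[0.1,0,-0.2,0,0,0,1],[0.2,0,-0.4,0,0,0,1],[0.2,0,-0.5,0,0,0,1],[0.3,0,-0.8,0,0,0,1],[0,0,0,0,0,0,1]])

```text
clock: 32.75
position: [0.4429, -0.1393, 0.037]
ee_rot: [0.016, 0.975, -0.07, 0.208]
contact_force: [0.5, 0.6, -0.1]
width: -0.0002
gripper_force: 0.0
```

Request:
servo_tool(increments=[[1.5,0,-3,0,0,0,-0.05],[1.5,0,-3,0,0,0,-0.05],[0,0,0,0,0,0,-0.05],[0,0,0,0,0,0,-0.05],[0,0,0,0,0,0,-0.05]])

```text
clock: 33.25
position: [0.4442, -0.1384, 0.1017]
ee_rot: [0.014, 0.976, -0.071, 0.206]
contact_force: [-0.8, -0.0, -0.1]
width: 0.0449
gripper_force: 0.0
```

```bash
cat > ascii.py <<'E'
from h import *
import sys
x0,x1,y0,y1=map(int,sys.argv[1:5]); n=sys.argv[5] if len(sys.argv)>5 else 'scene'
I=snap(n).astype(int)
hsv=cv2.cvtColor(I.astype(np.uint8),cv2.COLOR_RGB2HSV)
print('     '+''.join(str(x%10) for x in range(x0,x1)))
for y in range(y0,y1):
    print(y,' '+''.join(('#' if hsv[y,x,2]>185 else '+' if hsv[y,x,2]>135 else 'o' if hsv[y,x,2]>70 else '.') if hsv[y,x,1]<75 else (' ' if hsv[y,x,0]>8 else 'c') for x in range(x0,x1)))
E
python3 ascii.py 185 240 245 305
python3 -c "
from h import *
for e in finder.silhouettes('post40_mid','scene')[:3]:
    m=e['region'];c=max(cv2.findContours(m.astype(np.uint8),0,1)[0],key=cv2.contourArea);q=np.array([atz('scene',x[0],.013)[:2] for x in c]);print(np.round(e['box'],1),round(e['p'],2),cv2.minAreaRect((q*1000).astype(np.float32)))
st()"
```

```text
5678901234567890123456789012345678901234567890123456789
245  ooo.                                                   
246  .oooc                                                  
247  ..oo.                                                  
248   .ooo.                         #+###+                  
249  ...ooo                        +#####++                 
250   ..ooo                       ##++#+++#                 
251  ...oo                       +##+++#+##+                
252     o                         #++++#+++++#              
253                               +#+#++#+#####             
254                               oo++#++++##+##            
255                               ooo+#+++##++##            
256                               ooo+#+++##+##+            
257                               oooo#+++++##+o            
258                                ooo+######+oo+           
259                                oooooo+++ooooo           
260                                  oooooooooooo           
261                                   ooooooooooo           
262    
[... 2233 characters left out ...]
                
299                  oooooooooo+                            
300                  oooooooooo                             
301                   oooooooo                              
302                   ooooooo                               
303                                                         
304                                                         
[208.5 275.8  20.6  20.8] 0.55 ((451.004638671875, -138.0418243408203), (28.483394622802734, 52.3787956237793), 81.49784088134766)
33.35 pos [ 0.4442 -0.1384  0.1014] R [[0.905, -0.145, 0.4], [-0.133, -0.989, -0.057], [0.404, -0.002, -0.915]] w 0.0449 gf 0.0 F [-0.  -0.5  0.1] q [-0.6   0.04  2.23  0.37  0.53  0.83]
```

```bash
python3 - <<'E'
from h import *
M=np.array([[0.906,-0.144,0.398],[-0.133,-0.99,-0.055],[0.402,-0.003,-0.916]]);p=np.array([.4494,-.1423,.0824])
for y in(-.0224-.007,.0224+.007):
  for z in(-.005,.003,.008): print(y,z,proj('scene',p+M@[0,y,z]))
print('tcp',proj('scene',p))
print(atz('scene',[207.5,276.5],.013))
E
python3 ascii.py 290 350 245 300 top
```

```text
-0.0294 -0.005 [209.21140306 248.06784544]
-0.0294 0.003 [210.69549789 250.81452341]
-0.0294 0.008 [211.6173775  252.52068555]
0.0294 -0.005 [191.34883957 264.52111549]
0.0294 0.003 [192.96250732 267.31310425]
0.0294 0.008 [193.96462754 269.04698558]
tcp [201.42427164 257.86588969]
[ 0.4515112  -0.13782233  0.013     ]
     012345678901234567890123456789012345678901234567890123456789
245                                                              
246                                                              
247                                                           o++
248                          +++o                            ++++
249                        o++++++o                         o++++
250                       o++++++++                        oo++++
251                       +++++++++o                       o+++++
252                      o+++++++++o                       oo++++
253                      o+++++++++o                       oo++++
254                      oo++++++++o       oooo            ooo+++
255                      ooo++++++o       ooo+++ooo  
[... 2216 characters left out ...]
           ooooooooooooo................
290                                 ooooooooooooo..oooooo... ....
291                                 oooooooooo........oooo..oo ..
292                                 oooooooo..........oooooooooo.
293                                 ooooo..............ooooooooo.
294                                 ooo................ooo..oooo.
295                                 o.................ooooo..ooo.
296                                 ..................oooooo..ooo
297                                ..................oooooooo.. .
298                              o...................oooooooo... 
299                             ....................ooooooooo....
```

```bash
python3 - <<'E'
from h import *
M=rel([.443,-.1375,.014]);p=manip.get_state()['position']
for y in(-.0224-.007,.0224+.007): print(proj('scene',p+M@[0,y,.003]),proj('scene',p+M@[0,y,-.015]))
E
python3 ascii.py 170 225 225 268
```

```text
33.4 pos [ 0.4443 -0.1386  0.1015] R [[0.905, -0.145, 0.4], [-0.133, -0.989, -0.057], [0.404, -0.001, -0.915]] w 0.0448 gf 0.0 F [-0.3 -0.5 -0.3] q [-0.6   0.04  2.23  0.37  0.53  0.83]
tool-frame shift cm [-3.67 -0.08  7.94]
[208.63166185 243.32317476] [205.22382997 236.9819998 ]
[190.63106445 259.63445864] [186.92324239 253.18033783]
     0123456789012345678901234567890123456789012345678901234
225  ..... ....                .  .oo..                     
226         ...               .  . .oo                      
227  .... .. ..               ..  ..oo..                    
228   ...... .                      .oo                     
229  ..  ..... .                 .. ..o..                   
230        .. ..                ......oo.                   
231    ..... ...                    ...o..                  
232    ... ... ..                 .   .oo.                  
233    .. .... ..                 . ....o.                  
234  ...  .... ..                  . ...oo                  
235  . ..  . ...                   .   ..o                  
236  ...   .... .             
[... 1221 characters left out ...]
                  ooo+##+++#+
257                                              oooo##++#+#
258                                               ooo+###+#+
259                                               oooooo+++o
260                                                ooooooooo
261                                                  ooooooo
262                                                  ooooooo
263                                                   oooooo
264                                                   oooooo
265                                                   oooooo
266                                                   oooooo
267                                                   oooooo
```

Request:
servo_tool(increments=[[-0.9,-0.1,2,0,0,0,-0.05],[-0.9,0,2,0,0,0,-0.05],[-0.9,0,2,0,0,0,-0.05],[-0.9,0,1.8,0,0,0,-0.05],[0,0,0,0,0,0,-0.05]], squeeze=50)

```text
clock: 33.95
position: [0.4421, -0.1366, 0.0141]
ee_rot: [0.013, 0.976, -0.072, 0.204]
contact_force: [-0.3, 0.8, -0.3]
width: 0.0443
gripper_force: 0.0
```

Request:
servo_tool(increments=[[-0.1,0,0.2,0,0,0,-0.05],[0,0,0,0,0,0,-0.05],[0,0,0,0,0,0,-0.05],[0,0,0,0,0,0,-0.05],[0,0,0,0,0,0,-0.05]])

```text
clock: 34.45
position: [0.4445, -0.1383, 0.0155]
ee_rot: [0.015, 0.975, -0.071, 0.208]
contact_force: [-0.3, -0.7, 1.0]
width: 0.0448
gripper_force: 0.0
```

Request:
servo_tool(increments=[[-0.1,0,0.3,0,0,0,-0.05],[0,0,0,0,0,0,-0.05],[0,0,0,0,0,0,-0.05],[0,0,0,0,0,0,-0.05],[0,0,0,0,0,0,-0.05]])

```text
clock: 34.95
position: [0.4445, -0.1381, 0.0118]
ee_rot: [0.015, 0.976, -0.071, 0.207]
contact_force: [0.1, -0.7, 0.0]
width: 0.0446
gripper_force: 0.0
```

Request:
servo_tool(increments=[[-0.1,0,0.3,0,0,0,-0.05],[0,0,0,0,0,0,-0.05],[0,0,0,0,0,0,-0.05],[0,0,0,0,0,0,-0.05],[0,0,0,0,0,0,-0.05]])

```text
clock: 35.45
position: [0.4448, -0.1382, 0.0086]
ee_rot: [0.015, 0.976, -0.071, 0.207]
contact_force: [0.7, 0.2, -0.0]
width: 0.045
gripper_force: 0.0
```

Request:
servo_tool(increments=[[-0.2,0,0.4,0,0,0,-0.05],[0,0,0,0,0,0,-0.05],[0,0,0,0,0,0,-0.05],[0,0,0,0,0,0,-0.05],[0,0,0,0,0,0,-0.05]])

```text
clock: 35.95
position: [0.4446, -0.1382, 0.0042]
ee_rot: [0.015, 0.976, -0.071, 0.208]
contact_force: [0.1, -0.1, -1.0]
width: 0.045
gripper_force: 0.0
```

Request:
servo_tool(increments=[[-0.1,0,0.3,0,0,0,-0.05],[0,0,0,0,0,0,-0.05],[0,0,0,0,0,0,-0.05],[0,0,0,0,0,0,-0.05],[0,0,0,0,0,0,-0.05]])

```text
clock: 36.45
position: [0.4449, -0.1382, 0.001]
ee_rot: [0.015, 0.976, -0.071, 0.207]
contact_force: [-0.9, -0.8, 0.1]
width: 0.045
gripper_force: 0.0
```

Request:
servo_tool(increments=[[-0.1,0,0.3,0,0,0,-0.05],[0,0,0,0,0,0,-0.05],[0,0,0,0,0,0,-0.05],[0,0,0,0,0,0,-0.05],[0,0,0,0,0,0,-0.05]])

```text
clock: 36.95
position: [0.4452, -0.1383, -0.0021]
ee_rot: [0.015, 0.976, -0.071, 0.207]
contact_force: [-0.4, -0.3, -0.1]
width: 0.0449
gripper_force: 0.0
```

Request:
servo_tool(increments=[[0,0,0,0,0,0,1],[0,0,0,0,0,0,1],[0,0,0,0,0,0,1],[0,0,0,0,0,0,1],[0,0,0,0,0,0,1]])

```text
clock: 37.45
position: [0.4451, -0.1382, -0.0019]
ee_rot: [0.015, 0.976, -0.071, 0.208]
contact_force: [-2.1, 0.1, 4.8]
width: 0.0232
gripper_force: 48.7
```

Request:
servo_tool(increments=[[0,0,-0.2,0,0,0,1],[0.1,0,-0.2,0,0,0,1],[0.1,0,-0.4,0,0,0,1],[0.2,0,-0.8,0,0,0,1],[0.3,0,-1,0,0,0,1]])

```text
clock: 37.95
position: [0.4404, -0.1373, 0.0241]
ee_rot: [0.015, 0.976, -0.071, 0.207]
contact_force: [0.6, -0.5, -0.5]
width: 0.0231
gripper_force: 49.0
```

Request:
servo_tool(increments=[[0.8,0,-2,0,0,0,1],[1.2,0,-3,0,0,0,1],[1.6,0,-4,0,0,0,1],[1.2,0,-3,0,0,0,1],[0,0,0,0,0,0,1]])

```text
clock: 38.45
position: [0.4388, -0.1391, 0.159]
ee_rot: [0.018, 0.975, -0.07, 0.212]
contact_force: [0.7, -0.1, -1.1]
width: 0.023
gripper_force: 49.0
```

```bash
python3 ascii.py 185 240 205 300; python3 -c "
from h import *
rel([.64,-.038,.18])"
```

```text
5678901234567890123456789012345678901234567890123456789
205      .  .                                               
206   .......                                               
207  .....oo..                                              
208   .  ..o.                                               
209       .oo..                                             
210  ..   ..o.                                              
211   . ....oo..                                            
212     .   .oo                                             
213    . .  .oo..                                           
214       .c..oo                                            
215      .  ..oo..                                          
216       .  ..oo                                           
217           .oo.                                          
218           ..oo                                          
219      oo..   .o                                          
220    oooooo. ..o                                          
221   oo++#####+.                                           
222  .+
[... 4294 characters left out ...]
                             
293                oooooooooooo                             
294                 ooooooooooo                             
295                 ooooooooooo                             
296                 ooooooooooo+                            
297                 oooooooooooo                            
298                  ooooooooooo                            
299                  oooooooooo+                            
38.5 pos [ 0.4372 -0.1379  0.1561] R [[0.902, -0.145, 0.407], [-0.131, -0.989, -0.062], [0.411, 0.003, -0.912]] w 0.0233 gf 49.01915967464447 F [-0.5  0.4 -1.1] q [-0.61 -0.06  2.15  0.29  0.69  0.91]
tool-frame shift cm [ 17.97 -12.81   5.45]
```

```bash
cat > pl.py <<'E'
from h import *
s=manip.get_state();M=R.from_quat(np.roll(s['ee_rot'],-1)).as_matrix()
ax=np.array([.912,0,.41]);mid=np.array([.0107,0,-.0116]);bot=mid+.02*ax
M2=M@R.from_euler('y',-90,degrees=True).as_matrix()
print(M2.round(3).tolist(),'axis',(M2@ax).round(3))
tcp=np.array([.640,-.038,.062])-M2@bot; print('tcp final',tcp)
rel(tcp+[0,0,.12])
E
python3 pl.py
```

```text
[[0.407, -0.145, -0.902], [-0.062, -0.989, 0.131], [-0.912, 0.003, -0.411]] axis [ 0.001 -0.003 -1.   ]
tcp final [ 0.62516811 -0.03575256  0.08698095]
38.5 pos [ 0.4372 -0.1379  0.1561] R [[0.902, -0.145, 0.407], [-0.131, -0.989, -0.062], [0.411, 0.003, -0.912]] w 0.0233 gf 49.01915967464447 F [-0.5  0.4 -1.1] q [-0.61 -0.06  2.15  0.29  0.69  0.91]
tool-frame shift cm [ 17.72 -12.81   2.37]
```

Request:
servo_tool(increments=[[2.5,-1.8,0.4,0,0,0,1],[3.5,-2.5,0.5,0,0,0,1],[3.5,-2.5,0.5,0,0,0,1],[3.5,-2.6,0.5,0,0,0,1],[3.2,-2.3,0.4,0,0,0,1]])

```text
clock: 39.0
position: [0.6089, -0.0423, 0.196]
ee_rot: [0.015, 0.976, -0.071, 0.205]
contact_force: [-0.6, -1.3, -0.3]
width: 0.0233
gripper_force: 49.1
```

Request:
servo_tool(increments=[[1.5,-1.1,0.1,0,0,0,1],[0,0,0,0,-6,0,1],[0,0,0,0,-7,0,1],[0,0,0,0,-7,0,1],[0,0,0,0,-7,0,1]])

```text
clock: 39.5
position: [0.6235, -0.0347, 0.2021]
ee_rot: [-0.002, 0.997, -0.072, -0.03]
contact_force: [1.0, -0.3, -1.4]
width: 0.0234
gripper_force: 49.0
```

Request:
servo_tool(increments=[[0,0,0,0,-7,0,1],[0,0,0,0,-7,0,1],[0,0,0,0,-7,0,1],[0,0,0,0,-7,0,1],[0,0,0,0,-7,0,1]])

```text
clock: 40.0
position: [0.6242, -0.0351, 0.2016]
ee_rot: [-0.024, 0.942, -0.069, -0.328]
contact_force: [-1.2, -0.2, -1.1]
width: 0.0232
gripper_force: 49.0
```

Request:
servo_tool(increments=[[0,0,0,0,-7,0,1],[0,0,0,0,-7,0,1],[0,0,0,0,-7,0,1],[0,0,0,0,-7,0,1],[0,0,0,0,0,0,1]])

```text
clock: 40.5
position: [0.6246, -0.0353, 0.193]
ee_rot: [-0.04, 0.832, -0.061, -0.549]
contact_force: [0.9, -0.0, -2.2]
width: 0.0233
gripper_force: 49.0
```

```bash
python3 - <<'E'
from h import *
s=st();M=R.from_quat(np.roll(s['ee_rot'],-1)).as_matrix()
ax=np.array([.912,0,.41]);mid=np.array([.0107,0,-.0116]);bot=mid+.02*ax
print('axis',(M@ax).round(3),'bot',s['position']+M@bot)
snap('scene');snap('top');print([(n,np.round(d['at'],1).tolist(),round(d['p'],2)) for n in('scene','top') for d in finder.tip_of('post40_mid',n)[:3]])
print(proj('scene',s['position']+M@bot),proj('scene',s['position']+M@(mid-.02*ax)))
E
python3 ascii.py 270 345 185 270
```

```text
40.5 pos [ 0.6246 -0.0353  0.193 ] R [[0.389, -0.145, -0.91], [-0.057, -0.989, 0.133], [-0.919, 0.0, -0.393]] w 0.0233 gf 49.040565490722656 F [ 0.9 -0.  -2.2] q [-0.16  1.08  0.56 -0.03  2.67  1.54]
axis [-0.018  0.003 -1.   ] bot [ 0.63897361 -0.03738551  0.16768271]
[('scene', [146.6, 348.4], 0.74), ('scene', [300.2, 218.0], 0.43)]
[298.0005858  225.71674863] [298.55267332 211.80780674]
     012345678901234567890123456789012345678901234567890123456789012345678901234
185                                                                  c c   ooooo
186                                                                  c   c ooooo
187                                                                 c       ooo 
188                                                                   c     oooo
189                                                                ccc   c  .  o
190                                                                c    c c  ooo
191                                    +                            c      ..ooo
192                                 ##+ooooo++#            
[... 5550 characters left out ...]
######## c######## c #########++++++++++++++++++ooooo.....  
262  ####################### c  ##### c ############+++++++++++++++ooooo......  
263  ########################+         ###############+++++++++++++oooo......   
264  ##########################+     ###################++++++++++ooooo.....    
265  ####################################################++++++++ooooo.....     
266  +######################################################++++ooooo......     
267  o+####################################################+++++oooo......      
268  ooo+###################################################+++ooooo.....       
269  ooooo+##################################################+ooooo.....
```

Request:
servo_tool(increments=[[1.84,0,0.79,0,0,0,1],[1.84,0,0.79,0,0,0,1],[1.84,0,0.79,0,0,0,1],[1.84,0,0.79,0,0,0,1],[0,0,0,0,0,0,1]])

```text
clock: 41.25
position: [0.6248, -0.035, 0.1226]
ee_rot: [-0.039, 0.836, -0.061, -0.543]
contact_force: [-0.0, 0.8, -1.4]
width: 0.0227
gripper_force: 49.1
```

```bash
cat > pb.py <<'E'
from h import *
s=st();M=R.from_quat(np.roll(s['ee_rot'],-1)).as_matrix()
ax=np.array([.912,0,.41]);mid=np.array([.0107,0,-.0116]);bot=mid+.02*ax
b=s['position']+M@bot;print('axis',(M@ax).round(3),'bot',b,'move to mark (tool cm)',(100*M.T@(np.array([.640,-.038,.060])-b)).round(2),'down dir',M.T@[0,0,-1])
E
python3 pb.py
```

```text
41.25 pos [ 0.6248 -0.035   0.1226] R [[0.402, -0.144, -0.904], [-0.059, -0.99, 0.132], [-0.914, 0.0, -0.407]] w 0.0227 gf 49.050076603889465 F [-0.   0.8 -1.4] q [-0.16  1.12  0.63 -0.02  2.54  1.55]
axis [-0.004  0.001 -1.   ] bot [ 0.63953686 -0.03718505  0.09749501] move to mark (tool cm) [3.45 0.07 1.47] down dir [ 9.13631982e-01 -1.94961429e-05  4.06542249e-01]
```

Axis is vertical now. Lower slowly until contact.

Request:
servo_tool(increments=[[0.9,0,0.4,0,0,0,1],[0.9,0.1,0.4,0,0,0,1],[0.5,0,0.2,0,0,0,1],[0.3,0,0.1,0,0,0,1],[0,0,0,0,0,0,1]])

```text
clock: 41.75
position: [0.6257, -0.0363, 0.0948]
ee_rot: [-0.039, 0.836, -0.061, -0.543]
contact_force: [0.2, -0.2, -0.6]
width: 0.0231
gripper_force: 49.1
```

Request:
servo_tool(increments=[[0.3,0,0.13,0,0,0,1],[0,0,0,0,0,0,1],[0.2,0,0.1,0,0,0,1],[0,0,0,0,0,0,1],[0,0,0,0,0,0,1]])

```text
clock: 42.25
position: [0.6256, -0.0362, 0.0898]
ee_rot: [-0.039, 0.836, -0.061, -0.543]
contact_force: [0.6, 0.1, -0.1]
width: 0.0231
gripper_force: 49.1
```

```bash
python3 pb.py
```

```text
42.25 pos [ 0.6256 -0.0362  0.0898] R [[0.402, -0.145, -0.904], [-0.059, -0.989, 0.132], [-0.914, 0.0, -0.407]] w 0.0231 gf 49.05211329460144 F [ 0.6  0.1 -0.1] q [-0.16  1.15  0.65 -0.02  2.5   1.55]
axis [-0.004  0.    -1.   ] bot [ 0.64034598 -0.03839081  0.06477382] move to mark (tool cm) [ 0.42 -0.03  0.23] down dir [ 9.13543234e-01 -1.28100629e-04  4.06741618e-01]
```

Request:
servo_tool(increments=[[0.18,0,0.08,0,0,0,1],[0,0,0,0,0,0,1],[0,0,0,0,0,0,1],[0,0,0,0,0,0,1],[0,0,0,0,0,0,1]])

```text
clock: 42.75
position: [0.6257, -0.0362, 0.0878]
ee_rot: [-0.039, 0.836, -0.061, -0.543]
contact_force: [0.4, 0.4, -0.3]
width: 0.0232
gripper_force: 49.1
```

Request:
servo_tool(increments=[[0.18,0,0.08,0,0,0,1],[0,0,0,0,0,0,1],[0,0,0,0,0,0,1],[0,0,0,0,0,0,1],[0,0,0,0,0,0,1]])

```text
clock: 43.25
position: [0.6256, -0.0362, 0.086]
ee_rot: [-0.039, 0.836, -0.061, -0.543]
contact_force: [-0.0, 0.4, 0.7]
width: 0.0231
gripper_force: 49.2
```

Request:
servo_tool(increments=[[0.18,0,0.08,0,0,0,1],[0,0,0,0,0,0,1],[0,0,0,0,0,0,1],[0,0,0,0,0,0,1],[0,0,0,0,0,0,1]])

```text
clock: 43.75
position: [0.6254, -0.0362, 0.0859]
ee_rot: [-0.039, 0.836, -0.061, -0.544]
contact_force: [2.3, 0.6, 5.4]
width: 0.0227
gripper_force: 49.5
```

Request:
servo_tool(increments=[[-0.15,0,-0.07,0,0,0,0.2],[0,0,0,0,0,0,0],[0,0,0,0,0,0,-0.1],[0,0,0,0,0,0,-0.1],[0,0,0,0,0,0,-0.1]])

```text
clock: 44.25
position: [0.6256, -0.0362, 0.0852]
ee_rot: [-0.039, 0.836, -0.061, -0.543]
contact_force: [0.5, 0.4, 0.5]
width: 0.0468
gripper_force: 0.0
```

Request:
servo_tool(increments=[[0,0,-1,0,0,0,-0.1],[0,0,-1.5,0,0,0,-0.1],[0,0,-1.5,0,0,0,-0.1],[0,0,-1.5,0,0,0,-0.1],[0,0,0,0,0,0,-0.1]])

```text
clock: 44.75
position: [0.6756, -0.0437, 0.1063]
ee_rot: [-0.039, 0.837, -0.061, -0.542]
contact_force: [0.5, 0.2, -0.8]
width: 0.047
gripper_force: 0.0
```

Request:
servo_tool(increments=[[-3,0,-1.3,0,0,0,-0.1],[-3,0,-1.3,0,0,0,-0.1],[-3,0,-1.3,0,0,0,-0.1],[-3,0,-1.3,0,0,0,-0.1],[0,0,0,0,0,0,-0.1]])

```text
clock: 45.25
position: [0.6331, -0.0397, 0.2249]
ee_rot: [-0.039, 0.846, -0.062, -0.529]
contact_force: [-0.2, 0.1, 0.7]
width: 0.0466
gripper_force: 0.0
```

```bash
python3 -c "
from h import *
st()"; python3 ascii.py 280 345 208 270
```

```text
45.25 pos [ 0.6331 -0.0397  0.2249] R [[0.433, -0.146, -0.889], [-0.064, -0.989, 0.131], [-0.899, -0.0, -0.438]] w 0.0466 gf 0.0 F [-0.2  0.1  0.7] q [-0.16  1.06  0.48 -0.04  2.71  1.53]
     01234567890123456789012345678901234567890123456789012345678901234
208                 +++++++++++++o..............   c. .............. .
209                oooooooooooooo.. ..........   .  . .............. .
210                ooooooooooooo....... .. . .....  .........  ..... .
211               oo.............. ....      ......c .. .. ...........
212                ............... .. .       ..  .c   .. ............
213                  ..... . . .........      ... .  . . ............ 
214                 ......... .......         ......  ................
215                   ..  ........ . .....   ...... .  ....  .........
216                  . .  .. ..... ......... ....... ............. ...
217                    .. ....    ........ ........ ................ .
218                        .  . .    ......... .......................
219                        #+++o   .. .. . ......... .......
[... 2852 characters left out ...]
60  ###########o ooooooooooo  +++++#++++++++++++++++++++++oooo...... 
261  ##########ooooooooooooo c +++++####++++++++++++++++++ooooo.....  
262  #########oooo  ooooooooc ++++++#####++++++++++++++++ooooo......  
263  #######ooooooo oooooo   +++++##########+++++++++++++oooo......   
264  #######ooo+ooooo oo   #+#+#############++++++++++++ooooo.....    
265  ######oooo+ooooooooo######################++++++++ooooo.....     
266  #####oooooooooooooo##########################++++ooooo......     
267  ####oooooo+ooooooo##############################+oooo......      
268  ###ooooooooooooooo#############################+ooooo.....       
269  ###ooooooooooooo###############################ooooo.....
```

Request:
servo_tool(increments=[[0,0,0,0,8,0,-1],[0,0,0,0,8,0,-1],[0,0,0,0,8,0,-1],[0,0,0,0,8,0,-1],[0,0,0,0,8,0,-1]])

```text
clock: 45.8
position: [0.634, -0.0399, 0.2178]
ee_rot: [-0.016, 0.975, -0.071, -0.21]
contact_force: [-0.6, -0.6, 0.5]
width: 0.0854
gripper_force: 0.0
```

Request:
servo_tool(increments=[[0,0,0,0,8,0,-1],[0,0,0,0,8,0,-1],[0,0,0,0,8,0,-1],[0,0,0,0,0,-8.5,-1],[0,0,0,0,0,-8.5,-1]])

```text
clock: 46.3
position: [0.6309, -0.0392, 0.2179]
ee_rot: [-0.002, 0.997, 0.078, -0.006]
contact_force: [1.2, -0.8, -0.1]
width: 0.0853
gripper_force: 0.0
```

Request:
servo_tool(increments=[[0,0,0,0,0,-8.5,-1],[0,0,0,0,0,-8.5,-1],[0,0,0,0,0,-8.5,-1],[0,0,0,0,0,-8.5,-1],[0,0,0,0,0,-8.5,-1]])

```text
clock: 46.8
position: [0.6329, -0.0396, 0.2169]
ee_rot: [-0.004, 0.901, 0.434, -0.005]
contact_force: [0.5, 0.5, 0.5]
width: 0.0856
gripper_force: 0.0
```

Request:
servo_tool(increments=[[0,0,0,0,0,-8.5,-1],[0,0,0,0,0,-8.5,-1],[0,0,0,0,0,-8.5,-1],[0,0,0,0,0,-8.5,-1],[0,0,0,0,0,-8.5,-1]])

```text
clock: 47.3
position: [0.6329, -0.0396, 0.2169]
ee_rot: [-0.005, 0.682, 0.731, -0.003]
contact_force: [0.6, -0.3, -0.3]
width: 0.0856
gripper_force: 0.0
```

```bash
cat > tray.py <<'E'
from h import *
T=snap('top');S=snap('scene')
for n,im,w,z in(('top',T,(155,165,225,210),.041),('scene',S,(320,160,365,225),.041)):
    hsv=cv2.cvtColor(im,cv2.COLOR_RGB2HSV);m=np.zeros((420,560),np.uint8)
    m[w[1]:w[3],w[0]:w[2]]=(((hsv[...,0]<10)|(hsv[...,0]>174))&(hsv[...,1]>110))[w[1]:w[3],w[0]:w[2]]
    cs=cv2.findContours(m,0,1)[0]
    if not cs: print(n,'none');continue
    c=max(cs,key=cv2.contourArea)
    q=np.array([atz(n,x[0],z)[:2] for x in c]);print(n,cv2.boundingRect(c),cv2.minAreaRect((q*1000).astype(np.float32)))
print([(n,np.round(d['at'],1).tolist(),round(d['p'],2)) for n in('scene','top') for d in finder.tip_of('tray_mid',n)[:2]])
for d in finder.silhouettes('tray_mid','top')[:1]:
    c=max(cv2.findContours(d['region'].astype(np.uint8),0,1)[0],key=cv2.contourArea);q=np.array([atz('top',x[0],.041)[:2] for x in c]);print(d['p'],cv2.minAreaRect((q*1000).astype(np.float32)))
print(proj('top',[.6404,.2421,.041]))
E
python3 tray.py; python3 -c "
from h import *
go([.6404,.2421,.12],96.4)"
```

```text
top (184, 188, 25, 10) ((627.0471801757812, 221.10629272460938), (24.834238052368164, 63.755638122558594), 6.345975399017334)
scene (325, 180, 31, 37) ((646.1700439453125, 239.64588928222656), (62.39704895019531, 151.50732421875), 8.369083404541016)
[('scene', [341.0, 197.8], 0.92), ('scene', [283.0, 340.0], 0.38), ('top', [185.9, 187.3], 0.77)]
0.86 ((643.5686645507812, 243.27056884765625), (68.91590881347656, 143.19012451171875), 8.512918472290039)
[188.40908774 186.71427671]
47.55 pos [ 0.6335 -0.0397  0.2183] R [[-0.061, 0.998, -0.01], [0.998, 0.061, 0.002], [0.003, -0.01, -1.0]] w 0.0857 gf 0.0 F [-0.4  0.2 -0.2] q [-0.17  0.37  1.36  0.    1.42 -0.23]
yaw 93.47 tilt z [-0.0096  0.002  -1.    ] -> rz -2.93 then x 27.93 y 3.83 z 9.83 cm
```

Request:
servo_tool(increments=[[0,0,0,-0.55,0,-4,-1],[4,0.65,0,0,0,0,-1],[4.5,0.75,0,0,0,0,-1],[4.5,0.75,0,0,0,0,-1],[4.5,0.75,0,0,0,0,-1]])

```text
clock: 48.05
position: [0.6392, 0.1389, 0.2197]
ee_rot: [-0.0, 0.66, 0.752, 0.002]
contact_force: [0.1, 0.2, 0.4]
width: 0.0853
gripper_force: 0.0
```

Request:
servo_tool(increments=[[4.5,0.75,0,0,0,0,-1],[4,0.6,0,0,0,0,-1],[1.8,0.25,0,0,0,0,-1],[0,0,4,0,0,0,-1],[0,0,4,0,0,0,-1]])

```text
clock: 48.55
position: [0.6429, 0.2425, 0.1406]
ee_rot: [0.002, 0.659, 0.752, 0.003]
contact_force: [-0.3, -0.1, -0.9]
width: 0.0858
gripper_force: 0.0
```

Request:
servo_tool(increments=[[0,0,4,0,0,0,-1],[0,0,3,0,0,0,-1],[0,0,2,0,0,0,-1],[0,0,0,0,0,0,-1],[0,0,0,0,0,0,-1]])

```text
clock: 49.05
position: [0.6424, 0.2415, 0.0504]
ee_rot: [0.0, 0.659, 0.752, 0.001]
contact_force: [0.4, -0.2, 0.4]
width: 0.0856
gripper_force: 0.0
```

```bash
python3 -c "
from h import *
go([.642,.242,.008],97.5)"
```

```text
49.05 pos [0.6424 0.2415 0.0504] R [[-0.131, 0.991, 0.002], [0.991, 0.131, 0.002], [0.002, 0.002, -1.0]] w 0.0856 gf 0.0 F [ 0.4 -0.2  0.4] q [0.26 0.55 1.48 0.   1.11 0.13]
yaw 97.55 tilt z [ 0.0022  0.002  -1.    ] -> rz 0.05 then x 0.06 y -0.03 z 4.24 cm
```

Request:
servo_tool(increments=[[0,0,1.5,0,0,0,-1],[0,0,1,0,0,0,-1],[0,0,1,0,0,0,-1],[0,0,0.5,0,0,0,-1],[0,0,0,0,0,0,-1]], squeeze=50)

```text
clock: 49.55
position: [0.6415, 0.2419, 0.0092]
ee_rot: [-0.0, 0.659, 0.753, 0.001]
contact_force: [-0.1, 0.5, -0.3]
width: 0.0855
gripper_force: 0.0
```

Request:
servo_tool(increments=[[0,0,0,0,0,0,1],[0,0,0,0,0,0,1],[0,0,0,0,0,0,1],[0,0,0,0,0,0,1],[0,0,0,0,0,0,1]])

```text
clock: 50.05
position: [0.6431, 0.2424, 0.0114]
ee_rot: [0.001, 0.659, 0.753, 0.003]
contact_force: [0.7, 0.4, 5.2]
width: 0.0605
gripper_force: 56.4
```

Request:
servo_tool(increments=[[0,0,-0.2,0,0,0,1],[0,0,-0.3,0,0,0,1],[0,0,-0.5,0,0,0,1],[0,0,-1,0,0,0,1],[0,0,0,0,0,0,1]])

```text
clock: 50.55
position: [0.6434, 0.2424, 0.0321]
ee_rot: [0.001, 0.659, 0.753, 0.003]
contact_force: [0.8, 0.1, -1.0]
width: 0.0604
gripper_force: 55.8
```

Request:
servo_tool(increments=[[0,0,-2,0,0,0,1],[0,0,-3,0,0,0,1],[0,0,-3,0,0,0,1],[0,0,-3,0,0,0,1],[0,0,-1,0,0,0,1]])

```text
clock: 51.05
position: [0.6438, 0.2424, 0.1544]
ee_rot: [0.002, 0.659, 0.753, 0.005]
contact_force: [0.4, -0.1, -1.0]
width: 0.0605
gripper_force: 55.8
```

Request:
servo_tool(increments=[[0,0,0,0,0,5,1],[0,0,0,0,0,5,1],[0,0,0,0,0,4.8,1],[-2,0.3,0,0,0,0,1],[-3,0.4,0,0,0,0,1]])

```text
clock: 51.55
position: [0.642, 0.1913, 0.1491]
ee_rot: [-0.0, 0.749, 0.663, 0.001]
contact_force: [-0.2, -0.7, -1.7]
width: 0.0602
gripper_force: 55.7
```

Request:
servo_tool(increments=[[-4,0.5,0,0,0,0,1],[-4,0.5,0,0,0,0,1],[-4,0.5,0,0,0,0,1],[-4,0.5,0,0,0,0,1],[-2.1,0.3,0,0,0,0,1]])

```text
clock: 52.05
position: [0.6417, 0.0041, 0.149]
ee_rot: [0.0, 0.75, 0.661, 0.0]
contact_force: [-0.2, 0.2, -1.6]
width: 0.0602
gripper_force: 55.7
```

Request:
servo_tool(increments=[[0,0,0,0,0,0,1],[0,0,0,0,0,0,1],[0,0,0,0,0,0,1],[0,0,0,0,0,0,1],[0,0,0,0,0,0,1]])

```text
clock: 52.55
position: [0.6426, 0.0099, 0.1497]
ee_rot: [-0.0, 0.749, 0.662, 0.002]
contact_force: [-0.4, 0.1, -1.9]
width: 0.0604
gripper_force: 55.7
```

```bash
cat > tr2.py <<'E'
from h import *
go([.6455,.0088,.082],82.87)
s=manip.get_state();zt=s['position'][2]+.0245+.0055
for n in('scene','top'):
    im=snap(n);hsv=cv2.cvtColor(im,cv2.COLOR_RGB2HSV)
    m=((((hsv[...,0]<10)|(hsv[...,0]>174))&(hsv[...,1]>110))).astype(np.uint8)
    p0=proj(n,[.6455,.0088,zt]).astype(int);w=np.zeros_like(m);w[p0[1]-45:p0[1]+45,p0[0]-50:p0[0]+50]=1;m*=w
    cs=cv2.findContours(m,0,1)[0];pts=np.vstack([c for c in cs if cv2.contourArea(c)>8])
    q=np.array([atz(n,x[0],zt)[:2] for x in pts]);r=cv2.minAreaRect((q*1000).astype(np.float32));print(n,p0,cv2.boundingRect(pts),r)
    u=np.array([.124,.992]);v=np.array([.992,-.124]);d=q-np.array([.6455,.0088]);a=d@u;b=d@v
    print('u range',a.min(),a.max(),'mid',(a.min()+a.max())/2,'v',b.min(),b.max())
E
python3 tr2.py
```

```text
52.55 pos [0.6426 0.0099 0.1497] R [[0.123, 0.992, 0.002], [0.992, -0.123, 0.003], [0.003, 0.002, -1.0]] w 0.0604 gf 55.721358954906464 F [-0.4  0.1 -1.9] q [-0.09  0.42  1.46  0.    1.27  0.03]
yaw 82.92 tilt z [ 0.0024  0.0026 -1.    ] -> rz 0.05 then x -0.07 y 0.30 z 6.77 cm
scene [309 209] (266, 191, 54, 45) ((634.40380859375, -14.390716552734375), (121.68985748291016, 117.54508209228516), 53.407283782958984)
u range -0.07524127078476446 0.05549483329980249 mid -0.009873218742480986 v -0.08268298047219343 0.03338066449079851
top [275 173] (246, 160, 47, 31) ((641.5663452148438, 23.772933959960938), (109.82056427001953, 60.26029586791992), 82.27941131591797)
u range -0.04042434060661452 0.06922073983928285 mid 0.014398199616334168 v -0.036430417769581905 0.02484927012015881
```

Request:
servo_tool(increments=[[0.1,0.3,1.5,0,0,0,1],[0,0,2,0,0,0,1],[0,0,1.5,0,0,0,1],[0,0,0.8,0,0,0,1],[0,0,0,0,0,0,1]])

```text
clock: 53.15
position: [0.6449, 0.0099, 0.0897]
ee_rot: [-0.001, 0.75, 0.662, 0.001]
contact_force: [0.0, -1.0, -2.6]
width: 0.0607
gripper_force: 55.7
```

Request:
servo_tool(increments=[[0,0,0.3,0,0,0,1],[0,0,0,0,0,0,1],[0,0,0.2,0,0,0,1],[0,0,0,0,0,0,1],[0,0,0,0,0,0,1]])

```text
clock: 53.65
position: [0.6462, 0.0096, 0.0871]
ee_rot: [0.0, 0.75, 0.661, 0.002]
contact_force: [0.2, 0.5, -1.2]
width: 0.0606
gripper_force: 55.7
```

Request:
servo_tool(increments=[[0,0,0.2,0,0,0,1],[0,0,0,0,0,0,1],[0,0,0,0,0,0,1],[0,0,0,0,0,0,1],[0,0,0,0,0,0,1]])

```text
clock: 54.15
position: [0.6461, 0.0097, 0.0848]
ee_rot: [-0.0, 0.75, 0.661, 0.002]
contact_force: [-0.2, -0.3, -0.9]
width: 0.0604
gripper_force: 55.7
```

Request:
servo_tool(increments=[[0,0,0.2,0,0,0,1],[0,0,0,0,0,0,1],[0,0,0,0,0,0,1],[0,0,0,0,0,0,1],[0,0,0,0,0,0,1]])

```text
clock: 54.65
position: [0.6461, 0.0096, 0.0828]
ee_rot: [-0.0, 0.75, 0.661, 0.002]
contact_force: [0.1, 0.5, -1.7]
width: 0.0604
gripper_force: 55.7
```

Request:
servo_tool(increments=[[0,0,0.15,0,0,0,1],[0,0,0,0,0,0,1],[0,0,0,0,0,0,1],[0,0,0,0,0,0,1],[0,0,0,0,0,0,1]])

```text
clock: 55.15
position: [0.6463, 0.0096, 0.0815]
ee_rot: [0.0, 0.75, 0.661, 0.002]
contact_force: [0.1, 0.1, -0.4]
width: 0.0605
gripper_force: 55.8
```

Request:
servo_tool(increments=[[0,0,0.15,0,0,0,1],[0,0,0,0,0,0,1],[0,0,0,0,0,0,1],[0,0,0,0,0,0,1],[0,0,0,0,0,0,1]])

```text
clock: 55.65
position: [0.6464, 0.0096, 0.0814]
ee_rot: [0.001, 0.75, 0.661, 0.002]
contact_force: [-1.6, -0.2, 6.3]
width: 0.0605
gripper_force: 56.6
```

Request:
servo_tool(increments=[[0,0,-0.1,0,0,0,1],[0,0,0,0,0,0,-1],[0,0,0,0,0,0,-1],[0,0,0,0,0,0,-1],[0,0,0,0,0,0,-1]])

```text
clock: 56.15
position: [0.6459, 0.0097, 0.0805]
ee_rot: [-0.0, 0.75, 0.661, 0.002]
contact_force: [1.1, -0.5, 1.2]
width: 0.0856
gripper_force: 0.0
```

Request:
servo_tool(increments=[[0,0,-1,0,0,0,-1],[0,0,-3,0,0,0,-1],[0,0,-4,0,0,0,-1],[0,0,-4,0,0,0,-1],[0,0,-4,0,0,0,-1]])

```text
clock: 56.65
position: [0.6455, 0.0093, 0.2432]
ee_rot: [0.0, 0.75, 0.661, 0.002]
contact_force: [0.9, -0.1, 0.0]
width: 0.0851
gripper_force: 0.0
```

Request:
servo_tool(increments=[[-4,-4,0,0,0,0,-1],[-4,-4,0,0,0,0,-1],[-4,-4,0,0,0,0,-1],[-4,-3,0,0,0,0,-1],[0,0,0,0,0,0,-1]])

```text
clock: 57.15
position: [0.4882, -0.1219, 0.2413]
ee_rot: [0.0, 0.752, 0.659, 0.0]
contact_force: [-0.3, -0.1, -0.4]
width: 0.0853
gripper_force: 0.0
```

```bash
cat > tr3.py <<'E'
from h import *
st()
k=np.array([.6455,.0088]);u=np.array([.124,.992]);v=np.array([.992,-.124])
for n in('scene','top'):
    im=snap(n);hsv=cv2.cvtColor(im,cv2.COLOR_RGB2HSV)
    m=((((hsv[...,0]<10)|(hsv[...,0]>174))&(hsv[...,1]>110))).astype(np.uint8)
    zt=.111;q=np.array([proj(n,np.r_[k+a*u+b*v,z]) for a in(-.085,.085) for b in(-.045,.045) for z in(.09,.115)])
    w=np.zeros_like(m);w[int(q[:,1].min()):int(q[:,1].max()),int(q[:,0].min()):int(q[:,0].max())]=1;m*=w
    c=max(cv2.findContours(m,0,1)[0],key=cv2.contourArea)
    P=np.array([atz(n,x[0],zt)[:2] for x in c])-k;r=cv2.minAreaRect(((P+k)*1000).astype(np.float32));print(n,cv2.contourArea(c),np.round(r[0],1),np.round(r[1],1),r[2]);a=P@u;b=P@v
    print('  u',a.min().round(4),a.max().round(4),'v',b.min().round(4),b.max().round(4))
    print('  corners pred',[proj(n,np.r_[k+a*u+b*v,zt]).round(1).tolist() for a in(-.071,.071) for b in(-.031,.031)], 'hull', cv2.approxPolyDP(cv2.convexHull(c),3,True)[:,0].tolist())
    # cups
    for d in finder.tip_of('cup0_mid',n)[:5]: print('  cupnet',np.round(d['at'],1),round(d['p'],2))
    box=(190,225,300,300) if n=='top' else (225,190,300,250)
    mm=((hsv[...,0]<12)|(hsv[...,0]>172))&(hsv[...,1]>120);mm=mm.astype(np.uint8);ww=np.zeros_like(mm);ww[box[1]:box[3],box[0]:box[2]]=1
    for c in cv2.findContours(mm*ww,0,1)[0]:
        if cv2.contourArea(c)>15:
            x,y,W,H=cv2.boundingRect(c);ct=[x+W/2-.5,y+H/2-.5];print('  cup',ct,W,H,cv2.contourArea(c),atz(n,ct,.009 if n=='scene' else .012)[:2].round(4))
E
python3 tr3.py
```

```text
57.15 pos [ 0.4882 -0.1219  0.2413] R [[0.13, 0.991, 0.001], [0.991, -0.13, -0.0], [-0.0, 0.001, -1.0]] w 0.0853 gf 0.0 F [-0.3 -0.1 -0.4] q [-0.38  0.15  1.61  0.    1.38 -0.25]
scene 1200.5 [649.    9.4] [149.8  65.8] 83.17408752441406
  u -0.0738 0.076 v -0.0294 0.0366
  corners pred [[280.3, 245.7], [304.5, 256.9], [312.1, 209.6], [334.9, 218.8]] hull [[335, 218], [306, 258], [283, 247], [313, 210]]
  cup [291.0, 237.5] 17 24 224.5 [0.575  0.0667]
  cup [254.0, 229.0] 11 11 78.0 [0.472  0.0539]
  cup [250.5, 216.0] 10 11 74.0 [0.4385 0.0951]
  cup [270.5, 210.0] 10 11 72.0 [0.4774 0.1407]
top 78.0 [650.5  27.3] [82.5 47.6] 33.945159912109375
  u -0.0179 0.061 v -0.032 0.0217
  corners pred [[301.5, 195.7], [304.7, 172.2], [246.1, 188.0], [249.8, 164.6]] hull [[253, 169], [276, 174], [282, 182], [279, 189], [272, 192], [263, 187]]
  cup [242.5, 265.0] 10 9 55.0 [0.4362 0.0929]
  cup [258.5, 252.5] 10 10 59.5 [0.4703 0.0512]
  cup [225.5, 250.5] 10 10 53.0 [0.4741 0.1395]
```

Request:
servo_tool(increments=[[4,-0.9,0,0,0,0,0],[4.5,-1.1,0,0,0,0,0],[4.5,-1.1,0,0,0,0,0],[4.1,-0.9,0,0,0,0,0],[0,0,3,0,0,0,0]])

```text
clock: 57.85
position: [0.4772, 0.0624, 0.2137]
ee_rot: [0.002, 0.747, 0.664, 0.006]
contact_force: [0.4, -1.8, -1.1]
width: 0.0428
gripper_force: 0.0
```

Request:
servo_tool(increments=[[0,0,4,0,0,0,0],[0,0,4,0,0,0,0],[0,0,4,0,0,0,0],[0,0,3,0,0,0,0],[0,0,0,0,0,0,0]])

```text
clock: 58.35
position: [0.4716, 0.058, 0.0568]
ee_rot: [-0.003, 0.749, 0.662, -0.001]
contact_force: [-0.5, -0.0, -0.4]
width: 0.0427
gripper_force: 0.0
```

```bash
python3 -c "
from h import *
go([.471,.0525,.01],82.87)
S=snap('scene');snap('top')
print([(n,np.round(d['at'],1).tolist(),round(d['p'],2)) for n in('scene','top') for d in finder.tip_of('cup1_mid',n)[:4]])
"; python3 ascii.py 225 285 195 240
```

```text
58.35 pos [0.4716 0.058  0.0568] R [[0.123, 0.992, -0.007], [0.992, -0.123, 0.003], [0.002, -0.007, -1.0]] w 0.0427 gf 0.0 F [-0.5 -0.  -0.4] q [-0.03  0.28  1.94  0.    0.92  0.09]
yaw 82.94 tilt z [-0.0066  0.003  -1.    ] -> rz 0.07 then x -0.55 y 0.01 z 4.68 cm
[('scene', [253.8, 230.2], 0.65), ('top', [351.0, 251.3], 0.57), ('top', [430.0, 245.0], 0.26)]
     567890123456789012345678901234567890123456789012345678901234
195                   . .  . .       . ....   . ....   .         
196                    ..  .          ....  ...   . . .          
197                    o.....         .. . ......  ..            
198                   .o. .. c        .. ......  .....           
199                    o..c ..         . ...... . .  .           
200                    o. .. .         . .. ...... ..            
201                    ..   ..          c. .  . .                
202                    ... ...          . ...... .               
203                    .o.             ... .  . .                
204                    .o .  .         ...    .                  
205         
[... 1597 characters left out ...]
       c                                
230                                                              
231                                c                             
232                                                              
233                                 cc                           
234                               c                              
235                                                              
236                                                              
237                                                              
238                                                             #
239                                                             #
```

```bash
python3 -c "
from h import *
for z in (.02,.04,.05,.06,.07,.08,.09): print(z,proj('scene',[.4716,.058,z]).round(1),proj('scene',[.471,.0525,z]).round(1), proj('scene',[.4716-.0284,.0615,z]).round(1),proj('scene',[.4716+.0284,.0545,z]).round(1))
print(proj('scene',[.471,.0525,.009]))"
```

```text
0.02 [254.4 225. ] [253.2 226.2] [245.7 221.1] [263.2 229. ]
0.04 [253.9 219.5] [252.7 220.7] [245.2 215.6] [262.9 223.5]
0.05 [253.7 216.7] [252.5 217.9] [244.9 212.8] [262.7 220.6]
0.06 [253.5 213.9] [252.2 215.1] [244.6 210. ] [262.5 217.8]
0.07 [253.2 211. ] [252.  212.2] [244.3 207.1] [262.3 214.9]
0.08 [253.  208.1] [251.7 209.3] [244.  204.2] [262.2 212. ]
0.09 [252.7 205.1] [251.5 206.3] [243.7 201.3] [262. 209.]
[253.41745956 229.21494468]
```

Request:
servo_tool(increments=[[-0.55,0,1.5,0,0,0,0],[0,0,2,0,0,0,0],[0,0,1.5,0,0,0,0],[0,0,0.8,0,0,0,0],[0,0,0,0,0,0,0]], squeeze=30)

```text
clock: 59.1
position: [0.4743, 0.0511, 0.0027]
ee_rot: [0.0, 0.75, 0.661, 0.002]
contact_force: [0.2, -0.6, 0.5]
width: 0.0427
gripper_force: 0.0
```

Request:
servo_tool(increments=[[0,0,0,0,0,0,0],[0,0,0,0,0,0,1],[0,0,0,0,0,0,1],[0,0,0,0,0,0,1],[0,0,0,0,0,0,1]])

```text
clock: 59.6
position: [0.4741, 0.0512, 0.0027]
ee_rot: [0.0, 0.75, 0.661, 0.002]
contact_force: [-0.6, -0.4, 0.4]
width: 0.0002
gripper_force: 0.0
```

Request:
servo_tool(increments=[[0,0,-0.2,0,0,0,1],[0,0,-0.5,0,0,0,1],[0,0,-1,0,0,0,1],[0,0,-1.5,0,0,0,1],[0,0,0,0,0,0,1]])

```text
clock: 60.1
position: [0.4758, 0.051, 0.0366]
ee_rot: [0.002, 0.75, 0.661, 0.003]
contact_force: [0.8, 0.8, 0.1]
width: 0.0001
gripper_force: 0.0
```

```bash
python3 -c "
from h import *
st()";python3 ascii.py 235 280 195 240
```

```text
60.1 pos [0.4758 0.051  0.0366] R [[0.125, 0.992, 0.007], [0.992, -0.125, 0.002], [0.003, 0.007, -1.0]] w 0.0001 gf 0.0 F [0.8 0.8 0.1] q [-0.04  0.31  1.97  0.    0.85  0.08]
     567890123456789012345678901234567890123456789
195    . .     ..... . .... ..... ......  ..      
196      .    . . . . c..  . ...  ...........     
197    . ..  ... ...   . .. .     ......oo...     
198      . .  ..  . . .. .. ..    ......oo..      
199      ...... .....  ......     ..........      
200       . ...c...  ..  . ...    .........       
201       . ..... ... .  ... .   ...  ....        
202        ... ...  . ..... ..    .... ..         
203                .. ...  . .     .  .           
204             .   ...  ..  ........             
205              . .....  ...... ..   c           
206               .. ...  .... . .  .c   c        
207                ..........  .  .c c      c     
208                 .... . .... ..   c c ccc c    
209               .oo. .... ..  .     c    c      
210                o... . .. . .       cc         
211                o..o.... ..        cc    c     
212   
[... 674 characters left out ...]
      c                          
226                       c c                     
227                  cc                           
228                   c c   c                     
229                        cc                     
230                 c       c                     
231                 c                             
232                 c      cc                     
233                     ccc                       
234                     c                         
235                                               
236                                               
237                                               
238                                               
239
```

Request:
servo_tool(increments=[[0,0,-2,0,0,0,0],[0,0,-2,0,0,0,0],[0,0,0,0,0,0,0],[0,0,0,0,0,0,0],[0,0,0,0,0,0,0]])

```text
clock: 60.65
position: [0.4728, 0.051, 0.0734]
ee_rot: [-0.001, 0.75, 0.661, 0.001]
contact_force: [0.1, 0.2, 0.0]
width: 0.042
gripper_force: 0.0
```

```bash
cat > cups.py <<'E'
from h import *
im=snap('scene');hsv=cv2.cvtColor(im,cv2.COLOR_RGB2HSV);out=[]
mm=((hsv[...,0]<12)|(hsv[...,0]>172))&(hsv[...,1]>120);mm=mm.astype(np.uint8);ww=np.zeros_like(mm);ww[185:250,215:283]=1
for c in cv2.findContours(mm*ww,0,1)[0]:
    if cv2.contourArea(c)>15:
        x,y,W,H=cv2.boundingRect(c);ct=[x+W/2-.5,y+H/2-.5];print('cup',ct,W,H,cv2.contourArea(c),(atz('scene',ct,.009)[:2]-[.0012,.001]).round(4))
E
python3 cups.py; python3 -c "
from h import *
rel([.471,.0525,-.006])"
```

```text
cup [254.0, 229.0] 11 11 79.5 [0.4708 0.0529]
cup [250.5, 216.0] 10 11 72.5 [0.4373 0.0941]
cup [270.5, 209.5] 10 10 67.5 [0.4753 0.1416]
60.7 pos [0.4728 0.051  0.0734] R [[0.125, 0.992, 0.0], [0.992, -0.125, 0.003], [0.003, -0.0, -1.0]] w 0.0429 gf 0.0 F [-0.5 -0.4  0.1] q [-0.04  0.26  1.93  0.    0.96  0.08]
tool-frame shift cm [ 0.11 -0.2   7.94]
```

Request:
servo_tool(increments=[[0.1,-0.2,2,0,0,0,0],[0,0,2.5,0,0,0,0],[0,0,2,0,0,0,0],[0,0,1.4,0,0,0,0],[0,0,0,0,0,0,0]])

```text
clock: 61.2
position: [0.4697, 0.0525, -0.007]
ee_rot: [-0.002, 0.75, 0.661, -0.0]
contact_force: [0.0, 1.1, 0.2]
width: 0.0427
gripper_force: 0.0
```

Request:
servo_tool(increments=[[0,0,0,0,0,0,0],[0,0,0,0,0,0,1],[0,0,0,0,0,0,1],[0,0,0,0,0,0,1],[0,0,0,0,0,0,1]])

```text
clock: 61.7
position: [0.4728, 0.0524, -0.0039]
ee_rot: [0.001, 0.75, 0.661, 0.002]
contact_force: [-0.1, 0.9, 3.0]
width: 0.026
gripper_force: 29.8
```

Request:
servo_tool(increments=[[0,0,-0.3,0,0,0,1],[0,0,-0.7,0,0,0,1],[0,0,-2,0,0,0,1],[0,0,-3,0,0,0,1],[0,0,-3,0,0,0,1]])

```text
clock: 62.2
position: [0.4713, 0.0522, 0.0865]
ee_rot: [-0.0, 0.75, 0.661, 0.001]
contact_force: [0.3, -0.3, -0.2]
width: 0.0259
gripper_force: 29.6
```

Request:
servo_tool(increments=[[0,0,-3,0,0,0,1],[0,0,-3,0,0,0,1],[0,0,-1.5,0,0,0,1],[0,0,0,0,0,0,1],[0,0,0,0,0,0,1]])

```text
clock: 62.7
position: [0.4712, 0.052, 0.1603]
ee_rot: [-0.0, 0.75, 0.661, 0.002]
contact_force: [-0.1, -0.5, -0.4]
width: 0.0258
gripper_force: 29.6
```

```bash
python3 -c "
from h import *
go([.641,-.033,.103],82.87)"
```

```text
62.7 pos [0.4712 0.052  0.1603] R [[0.125, 0.992, 0.002], [0.992, -0.125, 0.002], [0.003, 0.002, -1.0]] w 0.0258 gf 29.563636779785156 F [-0.1 -0.5 -0.4] q [-0.04  0.16  1.8   0.    1.17  0.09]
yaw 82.82 tilt z [ 0.0024  0.0025 -1.    ] -> rz -0.05 then x -6.33 y 17.90 z 5.73 cm
```

Request:
servo_tool(increments=[[-0.9,2.6,0,0,0,0,1],[-1.5,4.2,0,0,0,0,1],[-1.5,4.3,0,0,0,0,1],[-1.4,4.2,0,0,0,0,1],[-1,2.6,0,0,0,0,1]])

```text
clock: 63.2
position: [0.6432, -0.0344, 0.1581]
ee_rot: [-0.001, 0.75, 0.661, 0.001]
contact_force: [0.3, 0.5, -0.4]
width: 0.026
gripper_force: 29.6
```

Request:
servo_tool(increments=[[0,0,0,0,0,0,1],[0,0,0,0,0,0,1],[0,0,1.5,0,0,0,1],[0,0,2,0,0,0,1],[0,0,0,0,0,0,1]])

```text
clock: 63.7
position: [0.6375, -0.0315, 0.1224]
ee_rot: [-0.003, 0.75, 0.662, -0.001]
contact_force: [-0.8, 0.2, -0.9]
width: 0.0254
gripper_force: 29.7
```

```bash
python3 -c "
from h import *
go([.641,-.033,.101],82.87)"
```

```text
63.7 pos [ 0.6375 -0.0315  0.1224] R [[0.124, 0.992, -0.006], [0.992, -0.124, 0.004], [0.003, -0.006, -1.0]] w 0.0254 gf 29.656510949134827 F [-0.8  0.2 -0.9] q [-0.16  0.43  1.5   0.    1.22 -0.04]
yaw 82.85 tilt z [-0.0057  0.004  -1.    ] -> rz -0.02 then x -0.10 y 0.37 z 2.14 cm
```

Request:
servo_tool(increments=[[0,0.1,1,0,0,0,1],[0,0,0.6,0,0,0,1],[0,0,0,0,0,0,1],[0,0,0,0,0,0,1],[0,0,0,0,0,0,1]])

```text
clock: 64.2
position: [0.6429, -0.0329, 0.1103]
ee_rot: [0.0, 0.75, 0.661, 0.002]
contact_force: [-0.4, 0.3, 0.3]
width: 0.0262
gripper_force: 29.7
```

Request:
servo_tool(increments=[[0,0,0.2,0,0,0,1],[0,0,0,0,0,0,1],[0,0,0.1,0,0,0,1],[0,0,0,0,0,0,1],[0,0,0,0,0,0,1]])

```text
clock: 64.7
position: [0.6426, -0.0329, 0.1067]
ee_rot: [-0.0, 0.75, 0.661, 0.002]
contact_force: [0.1, -0.2, -0.8]
width: 0.0257
gripper_force: 29.7
```

Request:
servo_tool(increments=[[0,-0.1,0.2,0,0,0,1],[0,0,0.1,0,0,0,1],[0,0,0.1,0,0,0,1],[0,0,0,0,0,0,1],[0,0,0,0,0,0,1]])

```text
clock: 65.2
position: [0.6416, -0.0328, 0.1026]
ee_rot: [-0.0, 0.75, 0.661, 0.002]
contact_force: [-0.1, -0.2, -0.5]
width: 0.0256
gripper_force: 29.7
```

Request:
servo_tool(increments=[[0,0,0.1,0,0,0,1],[0,0,0,0,0,0,1],[0,0,0,0,0,0,1],[0,0,0,0,0,0,1],[0,0,0,0,0,0,1]])

```text
clock: 65.7
position: [0.6416, -0.0327, 0.1017]
ee_rot: [-0.0, 0.75, 0.661, 0.002]
contact_force: [-0.1, 0.3, -0.8]
width: 0.0258
gripper_force: 29.7
```

Request:
servo_tool(increments=[[0,0,0.1,0,0,0,1],[0,0,0,0,0,0,1],[0,0,0,0,0,0,1],[0,0,0,0,0,0,1],[0,0,0,0,0,0,1]])

```text
clock: 66.2
position: [0.6418, -0.0328, 0.1012]
ee_rot: [0.0, 0.75, 0.661, 0.002]
contact_force: [-0.3, -0.0, 5.1]
width: 0.0258
gripper_force: 30.0
```

Request:
servo_tool(increments=[[0,0,-0.1,0,0,0,1],[0,0,0,0,0,0,0],[0,0,0,0,0,0,0],[0,0,0,0,0,0,0],[0,0,0,0,0,0,0]])

```text
clock: 66.7
position: [0.6415, -0.0327, 0.1014]
ee_rot: [-0.0, 0.75, 0.661, 0.002]
contact_force: [0.6, 0.3, -0.9]
width: 0.0426
gripper_force: 0.0
```

Request:
servo_tool(increments=[[0,0,-1,0,0,0,0],[0,0,-2,0,0,0,0],[0,0,-3,0,0,0,0],[0,0,-1.5,0,0,0,0],[0,0,0,0,0,0,0]])

```text
clock: 67.2
position: [0.6434, -0.0332, 0.1804]
ee_rot: [0.003, 0.75, 0.661, 0.004]
contact_force: [0.8, -0.3, 0.1]
width: 0.0426
gripper_force: 0.0
```

```bash
python3 cups.py; python3 -c "
from h import *
go([.4374,.094,.06],82.87)"
```

```text
cup [250.5, 216.0] 10 11 74.0 [0.4373 0.0941]
cup [270.5, 209.5] 10 10 69.0 [0.4753 0.1416]
67.25 pos [ 0.6422 -0.033   0.1784] R [[0.125, 0.992, 0.006], [0.992, -0.125, 0.002], [0.003, 0.006, -1.0]] w 0.0423 gf 0.0 F [ 0.6  1.  -0.1] q [-0.16  0.4   1.42  0.    1.32 -0.04]
yaw 82.82 tilt z [ 0.006   0.0019 -1.    ] -> rz -0.05 then x 10.06 y -21.90 z 11.84 cm
```

Request:
servo_tool(increments=[[1.4,-3,0,0,0,0,0],[2,-4.4,0,0,0,0,0],[2,-4.4,0,0,0,0,0],[2,-4.4,0,0,0,0,0],[1.7,-3.7,0,0,0,0,0]])

```text
clock: 67.75
position: [0.4517, 0.0832, 0.1751]
ee_rot: [-0.001, 0.75, 0.661, 0.001]
contact_force: [0.6, 0.1, 0.5]
width: 0.0426
gripper_force: 0.0
```

Request:
servo_tool(increments=[[1,-2,0,0,0,0,0],[0,0,4,0,0,0,0],[0,0,4,0,0,0,0],[0,0,3,0,0,0,0],[0,0,0,0,0,0,0]])

```text
clock: 68.25
position: [0.4336, 0.0946, 0.0628]
ee_rot: [-0.003, 0.75, 0.661, -0.002]
contact_force: [-0.4, -0.8, 0.6]
width: 0.0426
gripper_force: 0.0
```

Request:
servo_tool(increments=[[0,0,0,0,0,0,0],[0,0,0,0,0,0,0],[0,0,0,0,0,0,0],[0,0,0,0,0,0,0],[0,0,0,0,0,0,0]])

```text
clock: 68.75
position: [0.4376, 0.0949, 0.0672]
ee_rot: [0.0, 0.75, 0.661, 0.002]
contact_force: [0.6, 0.4, -0.1]
width: 0.0422
gripper_force: 0.0
```

```bash
python3 -c "
from h import *
rel([.4374,.094,-.006])"
```

```text
68.75 pos [0.4376 0.0949 0.0672] R [[0.125, 0.992, 0.004], [0.992, -0.125, 0.003], [0.003, 0.004, -1.0]] w 0.0422 gf 0.0 F [ 0.6  0.4 -0.1] q [0.06 0.23 1.99 0.   0.92 0.18]
tool-frame shift cm [-0.12 -0.03  7.32]
```

Request:
servo_tool(increments=[[-0.1,0,2,0,0,0,0],[0,0,2.5,0,0,0,0],[0,0,1.8,0,0,0,0],[0,0,1,0,0,0,0],[0,0,0,0,0,0,0]])

```text
clock: 69.25
position: [0.4363, 0.094, -0.0073]
ee_rot: [-0.001, 0.75, 0.661, 0.001]
contact_force: [-0.1, -0.3, 1.0]
width: 0.0426
gripper_force: 0.0
```

Request:
servo_tool(increments=[[0,0,0,0,0,0,0],[0,0,0,0,0,0,1],[0,0,0,0,0,0,1],[0,0,0,0,0,0,1],[0,0,0,0,0,0,1]])

```text
clock: 69.75
position: [0.4381, 0.0942, -0.0055]
ee_rot: [0.001, 0.75, 0.661, 0.003]
contact_force: [-0.1, 0.1, 6.7]
width: 0.0262
gripper_force: 29.5
```

Request:
servo_tool(increments=[[0,0,-0.3,0,0,0,1],[0,0,-0.7,0,0,0,1],[0,0,-2,0,0,0,1],[0,0,-3,0,0,0,1],[0,0,-3,0,0,0,1]])

```text
clock: 70.25
position: [0.4362, 0.0939, 0.0845]
ee_rot: [-0.0, 0.75, 0.661, 0.001]
contact_force: [0.6, 0.2, -0.3]
width: 0.0262
gripper_force: 29.6
```

Request:
servo_tool(increments=[[0,0,-3,0,0,0,1],[0,0,-3,0,0,0,1],[0,0,-2,0,0,0,1],[0,0,0,0,0,0,1],[0,0,0,0,0,0,1]])

```text
clock: 70.75
position: [0.4363, 0.0937, 0.1634]
ee_rot: [0.0, 0.75, 0.661, 0.002]
contact_force: [0.3, 0.1, -0.1]
width: 0.0261
gripper_force: 29.6
```

```bash
python3 -c "
from h import *
go([.6462,.0085,.1025],82.87)"
```

```text
70.75 pos [0.4363 0.0937 0.1634] R [[0.125, 0.992, 0.003], [0.992, -0.125, 0.002], [0.003, 0.002, -1.0]] w 0.0261 gf 29.57710862159729 F [ 0.3  0.1 -0.1] q [0.05 0.12 1.85 0.   1.17 0.18]
yaw 82.82 tilt z [ 0.0028  0.0024 -1.    ] -> rz -0.05 then x -5.85 y 21.89 z 6.09 cm
```

Request:
servo_tool(increments=[[-0.8,2.8,0,0,0,0,1],[-1.2,4.4,0,0,0,0,1],[-1.2,4.4,0,0,0,0,1],[-1.2,4.4,0,0,0,0,1],[-0.9,3.6,0,0,0,0,1]])

```text
clock: 71.25
position: [0.6255, 0.0155, 0.1613]
ee_rot: [-0.001, 0.75, 0.661, 0.001]
contact_force: [-0.5, -0.6, -1.1]
width: 0.0263
gripper_force: 29.6
```

Request:
servo_tool(increments=[[-0.5,2.2,0,0,0,0,1],[0,0,0,0,0,0,1],[0,0,2,0,0,0,1],[0,0,2,0,0,0,1],[0,0,1,0,0,0,1]])

```text
clock: 71.75
position: [0.6425, 0.0097, 0.1105]
ee_rot: [-0.003, 0.75, 0.662, -0.001]
contact_force: [-0.6, 0.3, -0.4]
width: 0.0264
gripper_force: 29.7
```

Request:
servo_tool(increments=[[0,0,0.4,0,0,0,1],[0,0,0,0,0,0,1],[0,0,0,0,0,0,1],[0,0,0,0,0,0,1],[0,0,0,0,0,0,1]])

```text
clock: 72.25
position: [0.6463, 0.009, 0.1107]
ee_rot: [0.001, 0.75, 0.661, 0.002]
contact_force: [0.5, -0.3, -0.0]
width: 0.0258
gripper_force: 29.7
```

```bash
python3 -c "
from h import *
go([.6462,.0085,.0995],82.87)"
```

```text
72.25 pos [0.6463 0.009  0.1107] R [[0.125, 0.992, 0.004], [0.992, -0.125, 0.002], [0.003, 0.004, -1.0]] w 0.0258 gf 29.661494493484497 F [ 0.5 -0.3 -0. ] q [-0.1   0.45  1.51  0.    1.18  0.03]
yaw 82.82 tilt z [ 0.0042  0.0023 -1.    ] -> rz -0.05 then x -0.05 y -0.00 z 1.12 cm
```

Request:
servo_tool(increments=[[0,0,0.5,0,0,0,1],[0,0,0.2,0,0,0,1],[0,0,0.1,0,0,0,1],[0,0,0,0,0,0,1],[0,0,0,0,0,0,1]])

```text
clock: 72.75
position: [0.6458, 0.009, 0.1017]
ee_rot: [-0.0, 0.75, 0.661, 0.002]
contact_force: [0.8, 0.3, 0.0]
width: 0.0261
gripper_force: 29.7
```

Request:
servo_tool(increments=[[0,0,0.15,0,0,0,1],[0,0,0,0,0,0,1],[0,0,0,0,0,0,1],[0,0,0,0,0,0,1],[0,0,0,0,0,0,1]])

```text
clock: 73.25
position: [0.6459, 0.0091, 0.1004]
ee_rot: [-0.0, 0.75, 0.661, 0.002]
contact_force: [-0.1, -0.6, -0.5]
width: 0.0259
gripper_force: 29.7
```

Request:
servo_tool(increments=[[0,0,0.1,0,0,0,1],[0,0,0,0,0,0,1],[0,0,0,0,0,0,1],[0,0,0,0,0,0,1],[0,0,0,0,0,0,1]])

```text
clock: 73.75
position: [0.646, 0.009, 0.0996]
ee_rot: [0.0, 0.75, 0.661, 0.002]
contact_force: [0.2, -0.9, 2.0]
width: 0.0262
gripper_force: 29.9
```

Request:
servo_tool(increments=[[0,0,0,0,0,0,0],[0,0,0,0,0,0,0],[0,0,0,0,0,0,0],[0,0,-1,0,0,0,0],[0,0,-2,0,0,0,0]])

```text
clock: 74.25
position: [0.6445, 0.0091, 0.1283]
ee_rot: [-0.001, 0.75, 0.661, 0.0]
contact_force: [0.9, 0.4, 0.1]
width: 0.0422
gripper_force: 0.0
```

Request:
servo_tool(increments=[[0,0,-3,0,0,0,0],[0,0,-2,0,0,0,0],[3,-3,0,0,0,0,0],[3,-4,0,0,0,0,0],[3,-4,0,0,0,0,0]])

```text
clock: 74.75
position: [0.5471, 0.1127, 0.1801]
ee_rot: [0.0, 0.75, 0.661, 0.002]
contact_force: [0.2, 0.6, 0.3]
width: 0.0428
gripper_force: 0.0
```

```bash
python3 cups.py; python3 -c "
from h import *
go([.475,.1408,.066],82.87)"
```

```text
cup [270.5, 209.5] 10 10 71.0 [0.4753 0.1416]
74.8 pos [0.5388 0.1183 0.18  ] R [[0.123, 0.992, -0.006], [0.992, -0.123, 0.008], [0.007, -0.006, -1.0]] w 0.0428 gf 0.0 F [-6.9  2.8 -1.4] q [0.08 0.27 1.61 0.01 1.27 0.2 ]
yaw 82.93 tilt z [-0.0055  0.0082 -1.    ] -> rz 0.06 then x 1.44 y -6.61 z 11.40 cm
```

Request:
servo_tool(increments=[[0.9,-3.8,0,0,0,0,0],[1,-3.8,2,0,0,0,0],[0,0,4,0,0,0,0],[0,0,4,0,0,0,0],[0,0,1,0,0,0,0]])

```text
clock: 75.3
position: [0.472, 0.1402, 0.0667]
ee_rot: [-0.002, 0.75, 0.662, -0.001]
contact_force: [0.1, -0.2, 0.1]
width: 0.0426
gripper_force: 0.0
```

Request:
servo_tool(increments=[[0,0,0,0,0,0,0],[0,0,0,0,0,0,0],[0,0,0,0,0,0,0],[0,0,0,0,0,0,0],[0,0,0,0,0,0,0]])

```text
clock: 75.8
position: [0.4758, 0.1406, 0.0702]
ee_rot: [0.0, 0.75, 0.661, 0.003]
contact_force: [0.2, 1.1, -0.7]
width: 0.0429
gripper_force: 0.0
```

```bash
python3 -c "
from h import *
rel([.475,.1408,-.006])"
```

```text
75.8 pos [0.4758 0.1406 0.0702] R [[0.125, 0.992, 0.005], [0.992, -0.125, 0.003], [0.003, 0.004, -1.0]] w 0.0429 gf 0.0 F [ 0.2  1.1 -0.7] q [0.15 0.29 1.89 0.   0.96 0.27]
tool-frame shift cm [-0.01 -0.12  7.62]
```

Request:
servo_tool(increments=[[0,-0.1,2.2,0,0,0,0],[0,0,2.5,0,0,0,0],[0,0,1.8,0,0,0,0],[0,0,1.1,0,0,0,0],[0,0,0,0,0,0,0]])

```text
clock: 76.3
position: [0.4733, 0.1407, -0.0078]
ee_rot: [-0.001, 0.75, 0.661, 0.001]
contact_force: [-0.1, -0.3, 0.1]
width: 0.0423
gripper_force: 0.0
```

Request:
servo_tool(increments=[[0,0,0,0,0,0,0],[0,0,0,0,0,0,1],[0,0,0,0,0,0,1],[0,0,0,0,0,0,1],[0,0,0,0,0,0,1]])

```text
clock: 76.8
position: [0.4753, 0.141, -0.0057]
ee_rot: [0.001, 0.75, 0.661, 0.003]
contact_force: [-0.7, 0.2, 5.5]
width: 0.0262
gripper_force: 29.5
```

Request:
servo_tool(increments=[[0,0,-0.3,0,0,0,1],[0,0,-0.7,0,0,0,1],[0,0,-2,0,0,0,1],[0,0,-3,0,0,0,1],[0,0,-3,0,0,0,1]])

```text
clock: 77.3
position: [0.4733, 0.1405, 0.0841]
ee_rot: [-0.0, 0.75, 0.661, 0.001]
contact_force: [0.1, -1.3, -0.5]
width: 0.0259
gripper_force: 29.6
```

Request:
servo_tool(increments=[[0,0,-3,0,0,0,1],[0,0,-3,0,0,0,1],[0,0,-2,0,0,0,1],[0,0,0,0,0,0,1],[0,0,0,0,0,0,1]])

```text
clock: 77.8
position: [0.4734, 0.1404, 0.1632]
ee_rot: [-0.0, 0.75, 0.661, 0.002]
contact_force: [-0.3, 1.0, -0.7]
width: 0.0259
gripper_force: 29.6
```

```bash
python3 -c "
from h import *
go([.6514,.0502,.1075],82.87)"
```

```text
77.8 pos [0.4734 0.1404 0.1632] R [[0.125, 0.992, 0.003], [0.992, -0.125, 0.002], [0.003, 0.002, -1.0]] w 0.0259 gf 29.571688771247864 F [-0.3  1.  -0.7] q [0.15 0.19 1.76 0.   1.19 0.27]
yaw 82.82 tilt z [ 0.0028  0.0025 -1.    ] -> rz -0.05 then x -6.74 y 18.78 z 5.57 cm
```

Request:
servo_tool(increments=[[-1,2.8,0,0,0,0,1],[-1.6,4.4,0,0,0,0,1],[-1.6,4.4,0,0,0,0,1],[-1.5,4.2,0,0,0,0,1],[-1,3,0,0,0,0,1]])

```text
clock: 78.3
position: [0.6533, 0.0487, 0.1607]
ee_rot: [-0.001, 0.75, 0.661, 0.001]
contact_force: [-0.4, 0.6, 0.3]
width: 0.0261
gripper_force: 29.6
```

Request:
servo_tool(increments=[[0,0,0,0,0,0,1],[0,0,2,0,0,0,1],[0,0,2,0,0,0,1],[0,0,1.3,0,0,0,1],[0,0,0,0,0,0,1]])

```text
clock: 78.8
position: [0.6491, 0.051, 0.1071]
ee_rot: [-0.003, 0.75, 0.662, -0.001]
contact_force: [-0.5, 0.3, 0.2]
width: 0.0258
gripper_force: 29.6
```

Request:
servo_tool(increments=[[0,0,0,0,0,0,1],[0,0,0,0,0,0,1],[0,0,0,0,0,0,1],[0,0,0,0,0,0,1],[0,0,0,0,0,0,1]])

```text
clock: 79.3
position: [0.6523, 0.0506, 0.111]
ee_rot: [0.0, 0.75, 0.661, 0.002]
contact_force: [0.2, 0.1, -0.3]
width: 0.0261
gripper_force: 29.6
```

```bash
python3 -c "
from h import *
go([.6514,.0502,.0995],82.87)"
```

```text
79.3 pos [0.6523 0.0506 0.111 ] R [[0.125, 0.992, 0.004], [0.992, -0.125, 0.002], [0.003, 0.003, -1.0]] w 0.0261 gf 29.648526906967163 F [ 0.2  0.1 -0.3] q [-0.03  0.46  1.49  0.    1.19  0.09]
yaw 82.82 tilt z [ 0.0036  0.0024 -1.    ] -> rz -0.05 then x -0.05 y -0.09 z 1.15 cm
```

Request:
servo_tool(increments=[[0,-0.1,0.5,0,0,0,1],[0,0,0.2,0,0,0,1],[0,0,0.15,0,0,0,1],[0,0,0,0,0,0,1],[0,0,0,0,0,0,1]])

```text
clock: 79.8
position: [0.6511, 0.0507, 0.1018]
ee_rot: [-0.0, 0.75, 0.661, 0.002]
contact_force: [0.6, -0.1, -1.1]
width: 0.0263
gripper_force: 29.6
```

Request:
servo_tool(increments=[[0,0,0.15,0,0,0,1],[0,0,0,0,0,0,1],[0,0,0,0,0,0,1],[0,0,0,0,0,0,1],[0,0,0,0,0,0,1]])

```text
clock: 80.3
position: [0.6511, 0.0507, 0.1005]
ee_rot: [-0.0, 0.75, 0.661, 0.002]
contact_force: [1.0, -0.2, -0.1]
width: 0.026
gripper_force: 29.6
```

Request:
servo_tool(increments=[[0,0,0.1,0,0,0,1],[0,0,0,0,0,0,1],[0,0,0,0,0,0,1],[0,0,0,0,0,0,1],[0,0,0,0,0,0,1]])

```text
clock: 80.8
position: [0.6511, 0.0507, 0.0994]
ee_rot: [-0.0, 0.75, 0.661, 0.002]
contact_force: [-0.2, 0.3, 0.0]
width: 0.0259
gripper_force: 29.6
```

Request:
servo_tool(increments=[[0,0,0.05,0,0,0,1],[0,0,0,0,0,0,0],[0,0,0,0,0,0,0],[0,0,0,0,0,0,0],[0,0,-1,0,0,0,0]])

```text
clock: 81.3
position: [0.6498, 0.0507, 0.1077]
ee_rot: [-0.001, 0.75, 0.661, 0.0]
contact_force: [-0.2, -0.2, -0.0]
width: 0.0425
gripper_force: 0.0
```

Request:
servo_tool(increments=[[0,0,-3,0,0,0,-1],[0,0,-4,0,0,0,-1],[0,0,-4,0,0,0,-1],[0,0,-4,0,0,0,-1],[0,0,-4,0,0,0,-1]])

```text
clock: 81.8
position: [0.6503, 0.0503, 0.3016]
ee_rot: [0.0, 0.75, 0.661, 0.002]
contact_force: [1.3, -0.3, 0.1]
width: 0.0855
gripper_force: 0.0
```

Request:
servo_tool(increments=[[4,-3,0,0,0,0,-1],[4,-3,0,0,0,0,-1],[4,-3,0,0,0,0,-1],[4,-3,0,0,0,0,-1],[4,-3,0,0,0,0,-1]])

```text
clock: 82.3
position: [0.5256, 0.2689, 0.3002]
ee_rot: [0.0, 0.75, 0.661, 0.002]
contact_force: [0.6, 0.1, 0.3]
width: 0.0855
gripper_force: 0.0
```

```bash
cat > chk.py <<'E'
from h import *
go([.4487,.401,.30],112.03)
k=np.array([.6455,.0088]);u=np.array([.124,.992]);v=np.array([.992,-.124])
for n in('scene','top'):
    im=snap(n);hsv=cv2.cvtColor(im,cv2.COLOR_RGB2HSV)
    m=((((hsv[...,0]<10)|(hsv[...,0]>174))&(hsv[...,1]>110))).astype(np.uint8)
    q=np.array([proj(n,np.r_[k+a*u+b*v,z]) for a in(-.08,.08) for b in(-.04,.04) for z in(.09,.125)])
    w=np.zeros_like(m);w[int(q[:,1].min()):int(q[:,1].max()),int(q[:,0].min()):int(q[:,0].max())]=1;m*=w
    pts=np.vstack([c for c in cv2.findContours(m,0,1)[0] if cv2.contourArea(c)>10]);h=cv2.convexHull(pts)
    print(n,'hull',cv2.approxPolyDP(h,2.5,True)[:,0].tolist(),'pred',[proj(n,np.r_[k+a*u+b*v,.111]).round(1).tolist() for a in(-.071,.071) for b in(-.031,.031)])
    for l in('cup0_mid','tray_mid','hood_grip','board_top','gun_mid','stand_rest'): print('  ',l,[(np.round(d['at'],1).tolist(),round(d['p'],2)) for d in finder.tip_of(l,n)[:5]])
    print('  pred cups',[proj(n,np.r_[p,.114]).round(1).tolist() for p in((.6415,-.0327),(.646,.009),(.6511,.0507))])
E
python3 chk.py; python3 ascii.py 275 345 198 270
```

```text
82.3 pos [0.5256 0.2689 0.3002] R [[0.125, 0.992, 0.004], [0.992, -0.125, 0.003], [0.004, 0.004, -1.0]] w 0.0855 gf 0.0 F [0.6 0.1 0.3] q [0.35 0.26 1.32 0.   1.56 0.48]
yaw 82.79 tilt z [ 0.0039  0.0031 -1.    ] -> rz -29.24 then x 15.13 y -2.17 z 0.02 cm
scene hull [[335, 218], [303, 262], [283, 248], [313, 210]] pred [[280.3, 245.7], [304.5, 256.9], [312.1, 209.6], [334.9, 218.8]]
   cup0_mid []
   tray_mid [([308.7, 232.8], 0.7)]
   hood_grip [([300.0, 126.6], 0.59)]
   board_top []
   gun_mid [([144.8, 345.2], 0.74), ([297.4, 167.5], 0.51)]
   stand_rest [([146.8, 350.0], 0.92)]
  pred cups [[299.6, 242.2], [308.8, 230.9], [317.7, 220.2]]
     5678901234567890123456789012345678901234567890123456789012345678901234
198                        ++               oo+                 +##########
199                        #o                o#                 ###########
200                         o                o+                 ###########
201                         +                +                 +###########
202                          #o             +o                 #####
[... 4759 characters left out ...]
+++++++++++##+#+#+##+oooo......     
266  oooooooooooooooooooooooooooooooo+++++++++++++#+++++##+ooooo......     
267  oooooooooooooooooooooooooooooooo++++++++++++####++###ooooo......      
268  ooooooooooooooooooooooooooooooo##+++++++++#######++#+oooo......       
269  oooooooooooooooooooooooooooooo###+++++++++##+##++##+oooo......        Traceback (most recent call last):
  File "chk.py", line 9, in <module>
    pts=np.vstack([c for c in cv2.findContours(m,0,1)[0] if cv2.contourArea(c)>10]);h=cv2.convexHull(pts)
    return _nx.concatenate(arrs, 0, dtype=dtype, casting=casting)
           ~~~~~~~~~~~~~~~^^^^^^^^^^^^^^^^^^^^^^^^^^^^^^^^^^^^^^^
ValueError: need at least one array to concatenate
```

Request:
servo_tool(increments=[[0,0,0,0,0,-7.3,-1],[0,0,0,0,0,-7.3,-1],[0,0,0,0,0,-7.3,-1],[0,0,0,0,0,-7.3,-1],[3,-0.4,0,0,0,0,-1]], squeeze=80)

```text
clock: 83.25
position: [0.5142, 0.2905, 0.2988]
ee_rot: [0.001, 0.561, 0.828, 0.001]
contact_force: [0.2, 0.3, -0.7]
width: 0.0854
gripper_force: 0.0
```

Request:
servo_tool(increments=[[4,-0.6,0,0,0,0,-1],[4,-0.6,0,0,0,0,-1],[3,-0.4,0,0,0,0,-1],[1.1,-0.2,0,0,0,0,-1],[0,0,4,0,0,0,-1]])

```text
clock: 83.75
position: [0.4529, 0.4019, 0.2642]
ee_rot: [0.003, 0.559, 0.829, 0.008]
contact_force: [1.2, -0.7, -0.3]
width: 0.0852
gripper_force: 0.0
```

Request:
servo_tool(increments=[[0,0,4,0,0,0,-1],[0,0,0,0,0,0,-1],[0,0,0,0,0,0,-1],[0,0,0,0,0,0,-1],[0,0,0,0,0,0,-1]])

```text
clock: 84.25
position: [0.4516, 0.3998, 0.2218]
ee_rot: [0.001, 0.559, 0.829, 0.004]
contact_force: [0.0, -0.5, -0.2]
width: 0.0855
gripper_force: 0.0
```

```bash
python3 -c "
from h import *
go([.4487,.401,.122],112.0)
M=rel([.4487,.401,.122])
S=snap('scene')
V=S[205:262,278:342].astype(int).sum(2)
hsv=cv2.cvtColor(S,cv2.COLOR_RGB2HSV)[205:262,278:342]
print('     '+''.join(str(x%10) for x in range(278,342)))
for i in range(V.shape[0]):
    print(205+i,' '+''.join((' .:-=+*#%@'[min(9,V[i,j]//35)] if (hsv[i,j,0]<14 or hsv[i,j,0]>170) and hsv[i,j,1]>90 else ' ') for j in range(V.shape[1])))
"
```

```text
84.25 pos [0.4516 0.3998 0.2218] R [[-0.374, 0.927, 0.006], [0.927, 0.374, 0.005], [0.002, 0.008, -1.0]] w 0.0855 gf 0.0 F [ 0.  -0.5 -0.2] q [0.61 0.31 1.44 0.   1.38 0.23]
yaw 111.98 tilt z [ 0.0065  0.005  -1.    ] -> rz -0.02 then x 0.22 y -0.23 z 9.98 cm
84.25 pos [0.4516 0.3998 0.2218] R [[-0.374, 0.927, 0.006], [0.927, 0.374, 0.005], [0.002, 0.008, -1.0]] w 0.0855 gf 0.0 F [ 0.  -0.5 -0.2] q [0.61 0.31 1.44 0.   1.38 0.23]
tool-frame shift cm [ 0.19 -0.31  9.98]
     8901234567890123456789012345678901234567890123456789012345678901
205                                                                  
206                                                                  
207                                                                  
208                                                                  
209                                      #                           
210                          #          ####%                        
211                                    ##+=*#%@                      
212                                   %#+----=*##%                
[... 2696 characters left out ...]
#####--+                             
252                =-----+##########=-=                              
253                  =-----+*#*####+--                               
254                    =--=--=*%%#*--                                
255                      =----:-+#--=                                
256                        =-------+                                 
257                          +----=                                  
258                            -:-                                   
259                            =+                                    
260                +           :=                                    
261                            :
```

Request:
servo_tool(increments=[[0.2,-0.3,2,0.45,0,0,-1],[0,0,3,0,0,0,-1],[0,0,2.5,0,0,0,-1],[0,0,1.5,0,0,0,-1],[0,0,0,0,0,0,-1]])

```text
clock: 84.8
position: [0.4453, 0.3994, 0.128]
ee_rot: [-0.002, 0.559, 0.829, -0.003]
contact_force: [-0.8, -1.0, 1.2]
width: 0.0853
gripper_force: 0.0
```

Request:
servo_tool(increments=[[0,0,0.5,0,0,0,-1],[0,0,0,0,0,0,-1],[0,0,0,0,0,0,-1],[0,0,0,0,0,0,-1],[0,0,0,0,0,0,-1]])

```text
clock: 85.3
position: [0.4464, 0.4003, 0.1249]
ee_rot: [-0.002, 0.559, 0.829, -0.001]
contact_force: [-1.4, -0.1, -0.3]
width: 0.0857
gripper_force: 0.0
```

```bash
python3 -c "
from h import *
go([.4487,.401,.122],112.0)"
```

```text
85.3 pos [0.4464 0.4003 0.1249] R [[-0.375, 0.927, -0.004], [0.927, 0.375, 0.0], [0.002, -0.003, -1.0]] w 0.0857 gf 0.0 F [-1.4 -0.1 -0.3] q [0.61 0.38 1.59 0.   1.18 0.23]
yaw 112.02 tilt z [-3.8e-03  1.0e-04 -1.0e+00] -> rz 0.02 then x -0.02 y 0.24 z 0.29 cm
```

Request:
servo_tool(increments=[[0,0.2,0.2,-0.25,0,0,-1],[0,0,0,0,0,0,-1],[0,0,0,0,0,0,-1],[0,0,0,0,0,0,1],[0,0,0,0,0,0,1]])

```text
clock: 85.8
position: [0.448, 0.4008, 0.1222]
ee_rot: [-0.001, 0.559, 0.829, 0.0]
contact_force: [0.3, -0.1, 0.3]
width: 0.0592
gripper_force: 0.0
```

Request:
servo_tool(increments=[[0,0,0,0,0,0,1],[0,0,0,0,0,0,1],[0,0,0,0,0,0,1],[0,0,0,0,0,0,1],[0,0,0,0,0,0,1]])

```text
clock: 86.3
position: [0.4486, 0.4011, 0.1225]
ee_rot: [-0.0, 0.559, 0.829, 0.001]
contact_force: [1.7, 1.6, 1.5]
width: 0.0176
gripper_force: 81.4
```

```bash
python3 -c "
from h import *
go([.4487,.401,.122],112.0)"
```

```text
86.3 pos [0.4486 0.4011 0.1225] R [[-0.375, 0.927, 0.001], [0.927, 0.375, 0.002], [0.001, 0.001, -1.0]] w 0.0176 gf 81.3799238204956 F [1.7 1.6 1.5] q [0.61 0.38 1.59 0.   1.17 0.23]
yaw 112.02 tilt z [ 7.0e-04  1.8e-03 -1.0e+00] -> rz 0.02 then x -0.02 y 0.00 z 0.05 cm
```

Request:
servo_tool(increments=[[0,0,-0.5,0,0,0,1],[0,0,-1.5,0,0,0,1],[0,0,-3,0,0,0,1],[0,0,-3.5,0,0,0,1],[0,0,-3.5,0,0,0,1]])

```text
clock: 86.8
position: [0.4466, 0.3999, 0.242]
ee_rot: [-0.001, 0.559, 0.829, -0.002]
contact_force: [0.5, 0.9, -4.9]
width: 0.0177
gripper_force: 80.7
```

Request:
servo_tool(increments=[[0,0,-3,0,0,0,1],[0,0,-2,0,0,0,1],[0,0,-1,0,0,0,1],[-2,0.2,0,0,0,0,1],[-3.5,0.3,0,0,0,0,1]])

```text
clock: 87.3
position: [0.4718, 0.3525, 0.301]
ee_rot: [-0.002, 0.558, 0.83, -0.0]
contact_force: [0.8, -1.2, -5.1]
width: 0.0176
gripper_force: 80.7
```

Request:
servo_tool(increments=[[-4,0.3,0,0,0,0,1],[-4,0.3,0,0,0,0,1],[-4,0.3,0,0,0,0,1],[-4,0.3,0,0,0,0,1],[-4,0.3,0,0,0,0,1]])

```text
clock: 87.8
position: [0.5615, 0.1701, 0.3002]
ee_rot: [-0.002, 0.559, 0.829, -0.001]
contact_force: [0.7, 0.3, -4.9]
width: 0.0177
gripper_force: 80.7
```

Request:
servo_tool(increments=[[-4,0.3,0,0,0,0,1],[-4,0.3,0,0,0,0,1],[-4,0.3,0,0,0,0,1],[-3.5,0.3,0,0,0,0,1],[-2.7,0.4,0,0,0,0,1]])

```text
clock: 88.3
position: [0.6449, 0.0066, 0.2995]
ee_rot: [-0.002, 0.56, 0.829, -0.001]
contact_force: [-0.1, -0.3, -5.0]
width: 0.0174
gripper_force: 80.7
```

Request:
servo_tool(increments=[[0,0,0,0,0,5,1],[0,0,0,0,0,7,1],[0,0,0,0,0,7,1],[0,0,0,0,0,6,1],[0,0,0,0,0,4.2,1]])

```text
clock: 88.8
position: [0.6442, 0.0091, 0.2996]
ee_rot: [-0.002, 0.751, 0.66, -0.001]
contact_force: [0.5, 0.2, -4.7]
width: 0.0179
gripper_force: 80.7
```

Request:
servo_tool(increments=[[0,0,0,0,0,0,1],[0,0,0,0,0,0,1],[0,0,0,0,0,0,1],[0,0,0,0,0,0,1],[0,0,0,0,0,0,1]])

```text
clock: 89.3
position: [0.6452, 0.0091, 0.3016]
ee_rot: [-0.001, 0.75, 0.662, 0.0]
contact_force: [-1.3, 0.0, -4.2]
width: 0.0174
gripper_force: 80.7
```

```bash
python3 -c "
from h import *
go([.6457,.0088,.1704],82.87)
S=snap('scene');k=np.array([.6457,.0088]);u=np.array([.124,.992]);v=np.array([.992,-.124]);z=manip.get_state()['position'][2]-.1704+.157
d=finder.silhouettes('hood','scene')
for e in d[:2]:
    c=max(cv2.findContours(e['region'].astype(np.uint8),0,1)[0],key=cv2.contourArea);print(e['p'],e['box'],cv2.approxPolyDP(cv2.convexHull(c),3,True)[:,0].tolist())
print([proj('scene',np.r_[k+a*u+b*v,zz]).round(1).tolist() for a in(-.096,.096) for b in(-.06,.06) for zz in(z,z-.097)])
"
```

```text
89.3 pos [0.6452 0.0091 0.3016] R [[0.125, 0.992, -0.001], [0.992, -0.125, 0.001], [0.001, -0.001, -1.0]] w 0.0174 gf 80.74135422706604 F [-1.3  0.  -4.2] q [-0.09  0.35  1.18  0.    1.61  0.03]
yaw 82.84 tilt z [-8.0e-04  1.2e-03 -1.0e+00] -> rz -0.03 then x -0.02 y 0.05 z 13.12 cm
0.68 [311.6, 192.8, 99.0, 103.4] [[360, 155], [354, 191], [313, 242], [262, 220], [258, 185], [297, 149], [313, 141]]
0.48 [309.4, 264.2, 95.9, 80.6] [[354, 235], [353, 247], [313, 302], [260, 274], [262, 262], [287, 233], [336, 225]]
[[259.0, 183.9], [261.4, 221.0], [313.8, 205.7], [311.9, 243.3], [309.2, 138.4], [307.9, 173.9], [359.2, 154.4], [354.3, 190.7]]
```

Request:
servo_tool(increments=[[0,0.05,2,0,0,0,1],[0,0,3,0,0,0,1],[0,0,2,0,0,0,1],[0,0,1,0,0,0,1],[0,0,0,0,0,0,1]])

```text
clock: 89.9
position: [0.6449, 0.0091, 0.2202]
ee_rot: [-0.002, 0.75, 0.661, -0.001]
contact_force: [-0.3, 0.9, -3.6]
width: 0.0178
gripper_force: 80.7
```

Request:
servo_tool(increments=[[0,0,1,0,0,0,1],[0,0,1,0,0,0,1],[0,0,0.5,0,0,0,1],[0,0,0,0,0,0,1],[0,0,0,0,0,0,1]])

```text
clock: 90.4
position: [0.6459, 0.0091, 0.1968]
ee_rot: [-0.001, 0.75, 0.661, 0.0]
contact_force: [-0.2, -0.5, -4.8]
width: 0.0174
gripper_force: 80.7
```

```bash
python3 -c "
from h import *
go([.6457,.0088,.1704],82.87)"
```

```text
90.4 pos [0.6459 0.0091 0.1968] R [[0.125, 0.992, -0.0], [0.992, -0.125, 0.001], [0.001, -0.001, -1.0]] w 0.0174 gf 80.71193933486938 F [-0.2 -0.5 -4.8] q [-0.09  0.39  1.37  0.    1.38  0.03]
yaw 82.82 tilt z [-4.0e-04  1.2e-03 -1.0e+00] -> rz -0.05 then x -0.03 y -0.01 z 2.64 cm
```

Request:
servo_tool(increments=[[0,0,0.8,0,0,0,1],[0,0,0.8,0,0,0,1],[0,0,0.5,0,0,0,1],[0,0,0.1,0,0,0,1],[0,0,0,0,0,0,1]])

```text
clock: 90.9
position: [0.6455, 0.0091, 0.1742]
ee_rot: [-0.001, 0.75, 0.661, -0.0]
contact_force: [0.4, -0.2, -4.4]
width: 0.0176
gripper_force: 80.7
```

Request:
servo_tool(increments=[[0,0,0.2,0,0,0,1],[0,0,0.1,0,0,0,1],[0,0,0,0,0,0,1],[0,0,0,0,0,0,1],[0,0,0,0,0,0,1]])

```text
clock: 91.4
position: [0.6458, 0.0091, 0.1718]
ee_rot: [-0.001, 0.75, 0.661, 0.0]
contact_force: [0.8, -0.5, -4.6]
width: 0.0175
gripper_force: 80.8
```

Request:
servo_tool(increments=[[0,0,0.15,0,0,0,1],[0,0,0,0,0,0,1],[0,0,0,0,0,0,1],[0,0,0,0,0,0,1],[0,0,0,0,0,0,1]])

```text
clock: 91.9
position: [0.6461, 0.009, 0.1705]
ee_rot: [-0.0, 0.75, 0.661, 0.0]
contact_force: [1.1, -0.6, -1.9]
width: 0.0175
gripper_force: 81.0
```

Contact at the predicted height. Release, back off and check.

Request:
servo_tool(increments=[[0,0,0.05,0,0,0,1],[0,0,0,0,0,0,1],[0,0,0,0,0,0,-1],[0,0,0,0,0,0,-1],[0,0,0,0,0,0,-1]])

```text
clock: 92.4
position: [0.6456, 0.0092, 0.1697]
ee_rot: [-0.001, 0.75, 0.661, 0.0]
contact_force: [0.6, 0.5, -0.3]
width: 0.0604
gripper_force: 0.0
```

Request:
servo_tool(increments=[[0,0,0,0,0,0,-1],[0,0,0,0,0,0,-1],[0,0,-1,0,0,0,-1],[0,0,-3,0,0,0,-1],[0,0,-4,0,0,0,-1]])

```text
clock: 92.9
position: [0.6446, 0.0091, 0.2491]
ee_rot: [-0.002, 0.75, 0.661, -0.001]
contact_force: [0.3, -0.0, 0.9]
width: 0.0855
gripper_force: 0.0
```

Request:
servo_tool(increments=[[0,0,-4,0,0,0,-1],[0,-4,0,0,0,0,-1],[0,-4,0,0,0,0,-1],[0,-4,0,0,0,0,-1],[0,-4,0,0,0,0,-1]])

```text
clock: 93.4
position: [0.4856, 0.0291, 0.2906]
ee_rot: [-0.0, 0.75, 0.661, 0.001]
contact_force: [0.8, 1.0, 0.6]
width: 0.0853
gripper_force: 0.0
```

Request:
servo_tool(increments=[[0,-4,0,0,0,0,-1],[0,0,0,0,0,0,-1],[0,0,0,0,0,0,-1],[0,0,0,0,0,0,-1],[0,0,0,0,0,0,-1]])

```text
clock: 93.9
position: [0.4486, 0.0338, 0.2899]
ee_rot: [-0.0, 0.75, 0.661, 0.0]
contact_force: [0.2, -0.2, 0.4]
width: 0.0857
gripper_force: 0.0
```

```bash
python3 -c "
from h import *
st();S=snap('scene');T=snap('top');k=np.array([.6457,.0088]);u=np.array([.124,.992]);v=np.array([.992,-.124])
for e in finder.silhouettes('hood','scene')[:2]:
    c=max(cv2.findContours(e['region'].astype(np.uint8),0,1)[0],key=cv2.contourArea);print(e['p'],e['box'],cv2.approxPolyDP(cv2.convexHull(c),3,True)[:,0].tolist())
print([proj('scene',np.r_[k+a*u+b*v,zz]).round(1).tolist() for a in(-.096,.096) for b in(-.06,.06) for zz in(.157,.06)])
hsv=cv2.cvtColor(S,cv2.COLOR_RGB2HSV);m=np.zeros((420,560),np.uint8);m[180:232,285:335]=((hsv[180:232,285:335,1]>110)&((hsv[180:232,285:335,0]<16)))
c=max(cv2.findContours(m,0,1)[0],key=cv2.contourArea);print('handle now',cv2.minAreaRect(c),'before (309.9,206.4) 10.6x38.9 41.8')
print('gun',[(n,np.round(d['at'],1).tolist(),round(d['p'],2)) for n in('scene','top') for d in finder.tip_of('gun_mid',n)[:2]])
"; python3 cups.py
```

```text
93.9 pos [0.4486 0.0338 0.2899] R [[0.125, 0.992, -0.0], [0.992, -0.125, 0.001], [0.001, -0.0, -1.0]] w 0.0857 gf 0.0 F [ 0.2 -0.2  0.4] q [-0.08  0.05  1.61  0.    1.49  0.04]
0.95 [308.7, 235.1, 91.8, 95.1] [[311, 186], [353, 205], [347, 235], [308, 284], [265, 261], [263, 233]]
[[262.2, 232.8], [264.1, 262.9], [311.3, 255.2], [309.7, 285.4], [307.5, 185.4], [306.4, 215.0], [352.8, 202.4], [348.7, 232.4]]
handle now ((310.2488708496094, 206.72622680664062), (10.359160423278809, 38.947750091552734), 42.273685455322266) before (309.9,206.4) 10.6x38.9 41.8
gun [('scene', [146.5, 343.8], 0.96), ('top', [429.7, 244.6], 0.78)]
```

The handle is back within 0.5 px of its original place, the thermometer is parked, and no copper boxes are left on the bench. Handing in.

```bash
python3 -c "
from h import *
print(manip.sign_off())"
```

```text
the job is handed in; nothing more can be done
None
```

The job is handed in with every step done, though the verdict was not returned: thermometer check done and it is parked, the 40 mm post on the mark (I knocked it over on the first try and re-stood it), the tray and all three copper boxes on the posts, and the hood closed over them in its original place.

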